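# Lock the roller drive, clip its shafts, release and jog it

### The arm

A 6-joint arm with a two-finger parallel gripper is mounted at the origin on the work surface. World frame = base frame: x ahead of the robot, y to its left, z up, the work surface at z = 0. Lengths are in m, angles in rad, forces in N, time in s.
With the tool pointing down it reaches from about 0.25 to 0.775 m from the base axis. Payload 8.9 kg.
Tool frame: the origin (TCP) lies between the finger pads; the fingertips stand 22 mm ahead of it and the grasp point (between the pads) lies 3 mm ahead of it (robot.tip_extent is the distance from the TCP to the fingertips, in m); z points along the fingers, y is the line along which they close (so a half turn about z gives the same grasp; the last joint's range is limited). The gripper opens to 85 mm and grips with 20 to 120 N. Pads are 22 mm wide; open, the fingers measure 114 mm over their backs; the gripper's body (76 mm by 85 mm) begins 54 mm behind the grasp point. The pads swing forward as they close: fully open they stand 13 mm farther back than shut.
Start: joints at [-1.298, 0.291, -0.153, 1.127, 0, 1.431], TCP at [0.21, -0.481, 0.253] pointing down, gripper open.
Joint ranges: [-2.52, 2.52], [-0.91, 1.74], [-1.3, 1.37], [-1.96, 2.02], [-1.52, 1.47], [-3.14, 3.14]. Speed limits (rad/s): [2.22, 2.22, 2.79, 3.14, 3.14, 3.14].

### API

Orientations are given as a unit quaternion [w, x, y, z].
In Python, from bench import robot, cams gives the robot as it stands.
- The arm moves only by the shell command python3 -m handwheel 'ROWS' [FORCE]. ROWS is text: rows parted by semicolons, each of 7 numbers parted by spaces: the shift along the tool's x, y, z normalised to -1 to 1, where 1 is 0.5 m, then the turn, a rotation vector about the tool's x, y, z normalised to -1 to 1, where 1 is 120 degrees, then the gripper command: -1 is shut, 1 is fully open, values between are in proportion. In form: tx ty tz wx wy wz fingers; .... A call has 1 to 10 rows; each row is the pose to reach, as a shift and turn from the pose commanded when the call began, along the tool's axes at that moment; what a row does not reach only later rows make up. A row lasts 1/10 s, in which the tool goes at most 50 mm and 8.59 degrees, less where a joint would pass 70% of its speed; a pose out of reach is approached as far as the arm can. A call with a number of a shift or a turn outside -1 to 1 is refused whole. A call with a gripper value outside its range is refused whole. The fingers move at their own pace and stop on an object; FORCE is the grip in N (left out, the last holds). Time passes only in rows, so rows that repeat a pose let the fingers close. It gives the time, the measured TCP pose, the force, the opening and the grip force at its end, in the units of the state.
- robot.get_obs(): the state, without advancing time (a new reading comes with each control period).
- cams.capture(name): name is "scene" or "side" or "wrist"; returns a dict with "frame" (480x640x3 uint8, blue, green, red), "fx", "fy", "cx", "cy" (pixels), "xyz" and "rotation" of the camera in the world. Camera axes: x right, y down, z forward; pixel columns grow to the right and rows downward; lengths in m; the calibration is good to about 2 mm. A picture is of the moment at which its call begins. There is no depth.
- robot.hand_in(): hands the job in; it is judged then, once.
The state is a dict: "t": time; "q": joint angles; "qd": joint speeds; "joint_efforts": joint torques, N m; "ee_pos": TCP position; "tool_rot": TCP orientation; "ft_force": force on the tool from outside, world axes, zero at the start; "moment": the same for the moment, N m; "gripper_width": finger opening in m; "finger_force": force on a finger pad.
Only numpy, scipy, OpenCV 4.12 (cv2) and the standard library are available. Lean on these libraries where they do the work, as an engineer would, in place of code of your own. Each camera call takes 0.05 s, during which the arm holds its last target. There are 200 camera calls.

### The job

Lock the green roller drive: slide the red plunger's tip along the yellow line of the grey cover until it drops into the hidden socket, then press it fully home and leave it there. With the drive locked, push every clip lying on the bench flat and sideways onto a shaft groove of its own (any shaft) until it snaps home; then put the plunger back in its stand, and only after that turn the black key clockwise to its stop, hold it there for a moment and let it spring back. Do not disturb the spray can, the glue bottle or the screwdriver.

Things in the scene. Friction and masses are not known exactly. Their poses are not given: they have to be found in the camera images.
- machine: Green roller-drive unit, fixed: a low box 225 (x) x 300 (y) x 60 mm high, its flat top the deck. Origin on the bench; x from its front (robot side) to its back, y left, z up; the deck runs from 110 mm before the origin to 115 mm behind it. Three steel shaft ends stand up in a row along y; 75 mm behind them lies a long grey recessed cover with a yellow line along its middle.
- cover (a point): Middle of the grey cover's surface, 2 mm below the deck, 58 mm above the bench; axes as the machine's. Cover 44 (x) x 124 mm (y). On the yellow line (y axis), middle within 38 mm of here, is the hidden socket: hole 20 mm along the line, 24 across, over 33 deep, shut flush by a look-alike grey shutter that sinks under less than 1 N. Its place is not told: feel for it with the plunger tip.
- plunger_grip (a point): Middle of the red square handle, 22 x 22 x 76 mm high, of the loose locking plunger (about 0.2 kg): 78 mm above the tip's end, 48 mm above the flange's underside; the handle reaches 34 mm above this point. z up along the plunger, x and y square to the handle's faces. It starts upright in its stand.
- plunger_flange (a point): Centre of the underside of the plunger's steel flange (36 mm wide, 6 thick). Below it the round-ended tip, 14 mm thick, 30 long, springs up into the handle by up to 14 mm (1 N at first touch, 2.5 N at 6 mm). Over the socket it springs out by itself and its side then catches on the socket wall. Home: flange flat on the cover, or on the stand's top; it stays by its weight.
- stand_top (a point): Top of the fixed wooden plunger stand, 80 x 80 x 45 mm high: the mouth of its square hole, 22 mm wide and 38 mm deep, in which the plunger's tip hangs with the flange on the top.
- key (a joint): Turn of the black key of the jog switch, in rad: 0 at rest, 1.2 at its stop; grows clockwise seen from above. Springs back to 0 when let go. Torque 0.05 N m at rest, 0.19 N m at the stop.
- key_grip (a point): Middle of the key's bow, on its upright axis, 72 mm above the bench. The bow is an upright plate 52 mm long along this point's x, 12 mm thick along its y, from 54 to 90 mm above the bench. It stands on a fixed yellow box 100 x 90 x 45 mm high.
- shaft0 (a point): The right (machine -y) shaft end of the machine, 85 mm from the next: on its axis, 4 mm above the deck (64 mm above the bench), where a seated clip's seat centre lies. Axes as the machine's. From the deck up: a groove (neck 20 mm thick, 12 mm high), then a head 30 mm thick, 14 mm high, so a clip flat on the deck can only come on from the side.
- shaft1 (a point): The middle shaft end of the machine, 85 mm from the next: on its axis, 4 mm above the deck (64 mm above the bench), where a seated clip's seat centre lies. Axes as the machine's. From the deck up: a groove (neck 20 mm thick, 12 mm high), then a head 30 mm thick, 14 mm high, so a clip flat on the deck can only come on from the side.
- shaft2 (a point): The left (machine +y) shaft end of the machine, 85 mm from the next: on its axis, 4 mm above the deck (64 mm above the bench), where a seated clip's seat centre lies. Axes as the machine's. From the deck up: a groove (neck 20 mm thick, 12 mm high), then a head 30 mm thick, 14 mm high, so a clip flat on the deck can only come on from the side.
- clip0_tab (a point): Middle of the upright orange grip tab of spring clip 0: 22 mm along x, 14 mm across (y), its top 43 mm above the clip's underside, this point 25 mm above it. Loose, 0.11 kg, starts flat on the bench. x points to the clip's open mouth. None when absent.
- clip0_seat (a point): Seat centre of steel spring clip 0, where the shaft axis comes to lie: 47 mm ahead (x) of the tab, 4 mm above the underside. The clip is a flat fork 8 mm thick, 94 mm long, 36 mm wide, with two sprung jaws, lips 14 mm apart, flared tips 31 mm ahead of this point and 29 mm apart. Pushed along its x over a 20 mm neck with 5 to 20 N it snaps on, then has 1 to 4 mm play.
- clip1_tab (a point): Middle of the upright orange grip tab of spring clip 1: 22 mm along x, 14 mm across (y), its top 43 mm above the clip's underside, this point 25 mm above it. Loose, 0.11 kg, starts flat on the bench. x points to the clip's open mouth. None when absent.
- clip1_seat (a point): Seat centre of steel spring clip 1, where the shaft axis comes to lie: 47 mm ahead (x) of the tab, 4 mm above the underside. The clip is a flat fork 8 mm thick, 94 mm long, 36 mm wide, with two sprung jaws, lips 14 mm apart, flared tips 31 mm ahead of this point and 29 mm apart. Pushed along its x over a 20 mm neck with 5 to 20 N it snaps on, then has 1 to 4 mm play.
- clip2_tab (a point): Middle of the upright orange grip tab of spring clip 2: 22 mm along x, 14 mm across (y), its top 43 mm above the clip's underside, this point 25 mm above it. Loose, 0.11 kg, starts flat on the bench. x points to the clip's open mouth. None when absent.
- clip2_seat (a point): Seat centre of steel spring clip 2, where the shaft axis comes to lie: 47 mm ahead (x) of the tab, 4 mm above the underside. The clip is a flat fork 8 mm thick, 94 mm long, 36 mm wide, with two sprung jaws, lips 14 mm apart, flared tips 31 mm ahead of this point and 29 mm apart. Pushed along its x over a 20 mm neck with 5 to 20 N it snaps on, then has 1 to 4 mm play.
- spray: Bystander: blue spray can, 60 mm thick, 170 mm tall; origin under its middle.
- glue: Bystander: white glue bottle, 48 mm thick, 110 mm tall; origin under its middle.
- driver: Bystander: red-handled screwdriver, 190 mm long, lying on the bench.
Things that resemble listed ones, but are neither listed nor needed, are in the scene too. What is shaped like the part that bears clip0_tab but purple or turquoise is not meant. Leave any pink look-alike of the part that bears clip2_tab alone.

How it is judged:
On the way, in this order (a step that is already met when the one before it is completed fails the run):
1. the plunger is fully home in the hidden socket, its flange flat on the cover (z of plunger_flange in the frame of cover between -0.004 and 0.003 m and x of plunger_flange in the frame of cover between -0.01 and 0.01 m and y of plunger_flange in the frame of cover between -0.06 and 0.06 m and angle between plunger_flange's own z axis and vertical below 0.1 rad), for 0.3 s.
2. with the plunger still home, every clip present is snapped home on a shaft (all of step 1 and (distance between clip0_seat and shaft0 below 0.006 m or distance between clip0_seat and shaft1 below 0.006 m or distance between clip0_seat and shaft2 below 0.006 m) and (distance between clip1_seat and shaft0 below 0.006 m or distance between clip1_seat and shaft1 below 0.006 m or distance between clip1_seat and shaft2 below 0.006 m) and (distance between clip2_seat and shaft0 below 0.006 m or distance between clip2_seat and shaft1 below 0.006 m or distance between clip2_seat and shaft2 below 0.006 m)), for 0.2 s.
3. the plunger is back in its stand, flange on the stand's top (horizontal distance between plunger_flange and stand_top below 0.007 m and z of plunger_flange in the frame of stand_top below 0.004 m and angle between plunger_flange's own z axis and vertical below 0.1 rad), for 0.3 s.
4. the key is turned to its stop and held a moment (value of joint key above 1.1 rad), for 0.2 s.
At the end, for the whole second after the job is handed in: Every clip present is home on a shaft (seat centre within 6 mm of the shaft point), the plunger stands in its stand (flange within 4 mm of the top and 7 mm of the hole's middle, upright within 0.1 rad), and the key is back at rest (under 0.12 rad) (all of step 3 and (distance between clip0_seat and shaft0 below 0.006 m or distance between clip0_seat and shaft1 below 0.006 m or distance between clip0_seat and shaft2 below 0.006 m) and (distance between clip1_seat and shaft0 below 0.006 m or distance between clip1_seat and shaft1 below 0.006 m or distance between clip1_seat and shaft2 below 0.006 m) and (distance between clip2_seat and shaft0 below 0.006 m or distance between clip2_seat and shaft1 below 0.006 m or distance between clip2_seat and shaft2 below 0.006 m) and value of joint key below 0.12 rad); the robot touches nothing.
It fails at once if the key is turned while the plunger is in the socket ((z of plunger_flange in the frame of cover between -0.004 and 0.003 m and x of plunger_flange in the frame of cover between -0.01 and 0.01 m and y of plunger_flange in the frame of cover between -0.06 and 0.06 m and angle between plunger_flange's own z axis and vertical below 0.1 rad) and value of joint key above 0.4 rad).
It fails at once if a bystander is shifted by more than 40 mm (distance of any of spray, glue, driver from where it was at the start of the episode above 0.04 m).
Of clip0, clip1, clip2 only 2 to 3 are there at a start; the rules pass over those that are not, and their reading is None.
At some moment in a run one of clip0, clip1, clip2 may be knocked a few centimetres aside while the robot is not near it.
It also fails if it takes over 192 s, if anything falls off the work surface, if the arm or the gripper's body presses on something with over 40 N, if the wrist force passes 120 N, or if a joint passes its speed limit or range.

## Working session

There is one attempt and no reset: what is moved stays moved. The work goes in short steps, Python scripts to look and compute and a shell command to move; the robot and the scene stay as the last step left them, time stands still between calls to the robot, and variables do not carry over. Pictures are saved under pics/ and viewed, at most 14 in all, crops included, and the job is handed in when it is done.

```bash
mkdir -p pics; ls
cat > h.py <<'E'
import numpy as np, cv2
from bench import robot, cams
from scipy.spatial.transform import Rotation as R
def cap(n,save=None):
    c=cams.capture(n)
    if save: cv2.imwrite('pics/'+save,c['frame'])
    return c
def Rm(c):
    r=np.array(c['rotation'],float)
    return r if r.shape==(3,3) else R.from_quat(r[[1,2,3,0]]).as_matrix()
def ray(c,u,v):
    d=Rm(c)@np.array([(u-c['cx'])/c['fx'],(v-c['cy'])/c['fy'],1]); return np.array(c['xyz'],float),d/np.linalg.norm(d)
def onz(c,u,v,z):
    o,d=ray(c,u,v); return o+d*(z-o[2])/d[2]
def proj(c,p):
    q=Rm(c).T@(np.array(p)-np.array(c['xyz'])); return q[0]/q[2]*c['fx']+c['cx'],q[1]/q[2]*c['fy']+c['cy']
def two(c1,p1,c2,p2):
    o1,d1=ray(c1,*p1);o2,d2=ray(c2,*p2)
    t=np.linalg.lstsq(np.c_[d1,-d2],o2-o1,rcond=None)[0]
    a=o1+t[0]*d1;b=o2+t[1]*d2
    return (a+b)/2,np.linalg.norm(a-b)
def pose():
    o=robot.get_obs(); q=np.array(o['tool_rot'])[[1,2,3,0]]
    return np.array(o['ee_pos']),R.from_quat(q).as_matrix()
def rel(target,yaw=None):
    """units for moving to world target, pointing down; yaw = world angle of tool y axis (mod pi)"""
    p,M=pose(); s=M.T@(np.array(target)-p)/0.5
    w=np.zeros(3)
    if yaw is not None:
        best=None
        for k in (0,np.pi):
            y=np.array([np.cos(yaw+k),np.sin(yaw+k),0]);z=np.array([0,0,-1.])
            G=np.c_[np.cross(y,z),y,z]; r=R.from_matrix(M.T@G).as_rotvec()
            if best is None or np.linalg.norm(r)<np.linalg.norm(best): best=r
        w=best/np.radians(120)
    print('rel',np.round(s,4),np.round(w,4)); return s,w
def st():
    o=robot.get_obs(); p,M=pose()
    print('t',round(o['t'],2),'p',np.round(p,4),'yaw_y',round(np.degrees(np.arctan2(M[1,1],M[0,1])),1),'F',np.round(o['ft_force'],1),'w',round(o['gripper_width'],4),'ff',np.round(o['finger_force'],1))
E
python3 - <<'E'
from h import *
for n in ('scene','side','wrist'):
    c=cap(n,n+'0.png'); print(n,c['fx'],c['xyz'],np.round(Rm(c),3).tolist())
st()
print(robot.get_obs()['q'])
E
```

```text
pics
scene 510.71695758270056 [ 1.2994809  -0.50409075  1.11108323] [[0.544, 0.624, -0.56], [0.839, -0.415, 0.352], [-0.013, -0.662, -0.75]]
side 581.5186283299084 [-0.02414947  0.58988345  1.02635855] [[-0.707, -0.528, 0.47], [-0.707, 0.532, -0.466], [-0.004, -0.662, -0.75]]
wrist 394.7806179446875 [ 0.27867622 -0.45070568  0.37253433] [[0.401, -0.875, -0.27], [-0.916, -0.384, -0.117], [-0.001, 0.294, -0.956]]
t 0.15 p [ 0.2101 -0.4808  0.2529] yaw_y -66.4 F [-0.1  0.6 -0.5] w 0.0856 ff 0.0
[-1.29830840e+00  2.91143550e-01 -1.53932999e-01  1.12669232e+00
 -4.13049552e-06  1.43148833e+00]
```

View pics/scene0.png

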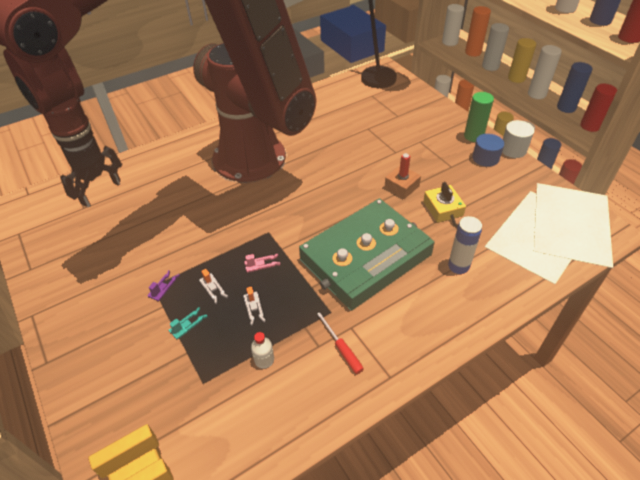

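View pics/side0.png

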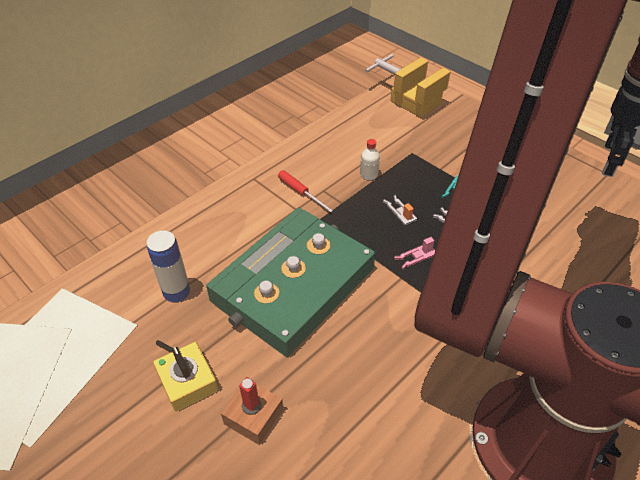

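Both views show two orange clips (scene 210,285 and 254,302), a plunger stand (scene 404,175; side 250,400), the key box (445,200; 182,370) and the machine (shafts 342,255 / 366,241 / 389,226). There is no third clip.

Run:
```python
from h import *
S=cap('scene');D=cap('side')
def cents(c,lo,hi,box,amin=8):
    h=cv2.cvtColor(c['frame'],cv2.COLOR_BGR2HSV);m=cv2.inRange(h,lo,hi)
    if lo[0]==0 and hi[0]<8: m|=cv2.inRange(h,(173,lo[1],lo[2]),(180,255,255))
    k=np.zeros_like(m);x0,y0,x1,y1=box;k[y0:y1,x0:x1]=m[y0:y1,x0:x1]
    n,l,s,ce=cv2.connectedComponentsWithStats(k)
    return [(s[i,4],ce[i].round(1).tolist()) for i in range(1,n) if s[i,4]>=amin]
print('red',cents(S,(0,150,80),(6,255,255),(390,140,425,185)),cents(D,(0,150,80),(6,255,255),(230,365,275,420)))
print('orange',cents(S,(7,190,150),(16,255,255),(190,260,280,320)),cents(D,(7,190,150),(16,255,255),(380,180,450,230)))
print('rings',cents(S,(12,120,150),(24,255,255),(320,210,410,275)),cents(D,(12,120,150),(24,255,255),(245,220,340,310)))
for n,p1,p2 in [('sh0 ',(342,255),(319,241)),('sh1',(366,241),(293,264)),('sh2',(389,226),(266,288)),('key',(447,188),(181,358)),('plTop',(405,155),(248,382)),('plBot',(403,178),(251,407)),('spray',(468,224),(162,238)),('cov',(385,261),(268,253))]:
    print(n,*two(S,p1,D,p2))
print('clipA seat-ish/lips',onz(S,210,280,.03),onz(S,254,300,.03))
```

```text
red [(np.int32(136), [404.2, 166.2])] [(np.int32(329), [249.2, 396.3])]
orange [] []
rings [(np.int32(444), [332.3, 217.2]), (np.int32(84), [404.6, 213.3]), (np.int32(116), [388.7, 229.8]), (np.int32(124), [366.1, 244.4]), (np.int32(136), [342.2, 259.9]), (np.int32(14), [407.3, 273.1])] [(np.int32(53), [250.1, 222.6]), (np.int32(227), [259.2, 233.3]), (np.int32(43), [266.7, 252.1]), (np.int32(172), [317.9, 247.1]), (np.int32(191), [292.8, 270.4]), (np.int32(207), [266.1, 295.3])]
sh0  [ 0.58345768 -0.01345699  0.07083628] 0.0026312226051068218
sh1 [0.57734777 0.07026796 0.06841914] 0.001109280672470314
sh2 [0.56894516 0.15478354 0.07051606] 0.0014055338761081021
key [0.55103356 0.38007594 0.08423686] 0.002883769467842011
plTop [0.40407478 0.3363001  0.1283464 ] 0.0008120154072805054
plBot [0.40546432 0.3390928  0.03632166] 0.0005122625806564579
spray [0.7449515  0.26222931 0.17102806] 0.0024879259087223133
cov [0.65084637 0.07923386 0.05156059] 0.003303290841194046
clipA seat-ish/lips [ 0.43419549 -0.33324538  0.03      ] [ 0.55605711 -0.26541049  0.03      ]
```

```bash
python3 - <<'E'
s=open('h.py').read()
i=s.index('    w=np.zeros(3)'); j=s.index("    print('rel'")
s=s[:i]+'''    w=np.zeros(3)
    if yaw is not None:
        b=np.degrees(np.arctan2(target[1],target[0]))+90
        yaw=np.degrees(yaw); q6=(b-yaw+90)%180-90; yt=np.radians(b-q6)
        y=np.array([np.cos(yt),np.sin(yt),0]);z=np.array([0,0,-1.])
        G=np.c_[np.cross(y,z),y,z]; w=R.from_matrix(M.T@G).as_rotvec()/np.radians(120)
        print('q6 pred',q6)
'''+s[j:]
open('h.py','w').write(s)
E
python3 - <<'E'
from h import *
rel((.33,-.05,.28)); rel((.40,.337,.30),np.pi/2)
E
```

```text
rel [ 0.5647 -0.6939 -0.0535] [0. 0. 0.]
q6 pred 40.11413779063068
rel [ 1.0029 -1.3471 -0.0931] [-0.0000e+00 -4.0000e-04 -1.3034e+00]
```

```bash
python3 -m handwheel '0.565 -0.694 -0.054 0 0 -0.65 1;0.565 -0.694 -0.054 0 0 -0.65 1;0.565 -0.694 -0.054 0 0 -0.65 1;0.565 -0.694 -0.054 0 0 -0.65 1;0.565 -0.694 -0.054 0 0 -0.65 1;0.565 -0.694 -0.054 0 0 -0.65 1;0.565 -0.694 -0.054 0 0 -0.65 1;0.565 -0.694 -0.054 0 0 -0.65 1;0.565 -0.694 -0.054 0 0 -0.65 1;0.565 -0.694 -0.054 0 0 -0.65 1'
python3 - <<'E'
from h import *
st();rel((.40,.337,.30),np.pi/2)
E
```

```text
t: 1.25
ee_pos: [0.3308, -0.0447, 0.2808]
tool_rot: [0.0, 0.626, 0.78, 0.001]
ft_force: [0.4, -0.2, 0.1]
gripper_width: 0.0854
finger_force: 0.0
t 1.25 p [ 0.3308 -0.0447  0.2808] yaw_y 12.4 F [ 0.4 -0.2  0.1] w 0.0854 ff 0.0
q6 pred 40.11413779063068
rel [ 0.7156  0.2998 -0.0373] [ 9.000e-04  1.000e-04 -6.463e-01]
```

```bash
python3 -m handwheel '0.716 0.3 -0.037 0 0 -0.646 1;0.716 0.3 -0.037 0 0 -0.646 1;0.716 0.3 -0.037 0 0 -0.646 1;0.716 0.3 -0.037 0 0 -0.646 1;0.716 0.3 -0.037 0 0 -0.646 1;0.716 0.3 -0.037 0 0 -0.646 1;0.716 0.3 -0.037 0 0 -0.646 1;0.716 0.3 -0.037 0 0 -0.646 1;0.716 0.3 -0.037 0 0 -0.646 1;0.716 0.3 -0.037 0 0 -0.646 1'
python3 - <<'E'
from h import *
cap('wrist','w1.png'); st()
E
```

```text
t: 2.25
ee_pos: [0.4052, 0.3312, 0.2982]
tool_rot: [-0.0, 0.006, 1.0, -0.0]
ft_force: [0.1, -0.4, -0.1]
gripper_width: 0.0854
finger_force: 0.0
t 2.3 p [0.4051 0.3305 0.2983] yaw_y 88.9 F [-0.2 -0.  -0.6] w 0.0856 ff 0.0
```

View pics/w1.png

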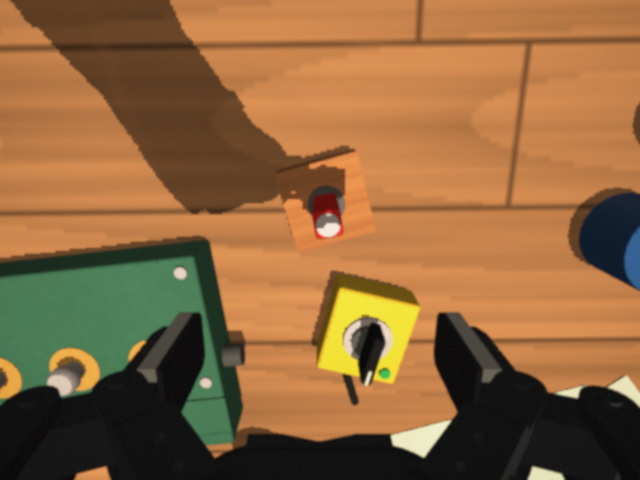

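Run:
```python
import cv2
i=cv2.imread('pics/w1.png'); a=cv2.resize(i[140:400,250:430],None,fx=3.07,fy=3.07/1.33*1.0,interpolation=cv2.INTER_CUBIC) if 0 else cv2.resize(i[140:260,265:425],(800,600),interpolation=cv2.INTER_CUBIC)
cv2.imwrite('pics/w1c.png',a)
from h import *
c=cap('wrist')
print('cam',c['xyz'],np.round(Rm(c),3).tolist())
for u,v in [(275,172),(352,150),(375,230),(297,250)]: print(onz(c,u,v,.045))
print('top',onz(c,328,228,.127)); print('key', onz(c,372,325,.09),onz(c,367,383,.09)); print('keybox',[onz(c,u,v,.045).round(3) for u,v in [(340,288),(418,305),(395,383),(318,367)]])
```

```text
cam [0.33052764 0.33218533 0.41813079] [[0.017, 0.956, 0.292], [1.0, -0.016, -0.006], [-0.001, 0.292, -0.957]]
[0.37402107 0.28995786 0.045     ]
[0.35516741 0.36193771 0.045     ]
[0.43190535 0.3849643  0.045     ]
[0.45115105 0.30798479 0.045     ]
top [0.4074318  0.33751889 0.127     ]
key [0.51088682 0.37800484 0.09      ] [0.57389585 0.37450842 0.09      ]
keybox [array([0.493, 0.351, 0.045]), array([0.513, 0.431, 0.045]), array([0.608, 0.411, 0.045]), array([0.586, 0.326, 0.045])]
```

View pics/w1c.png

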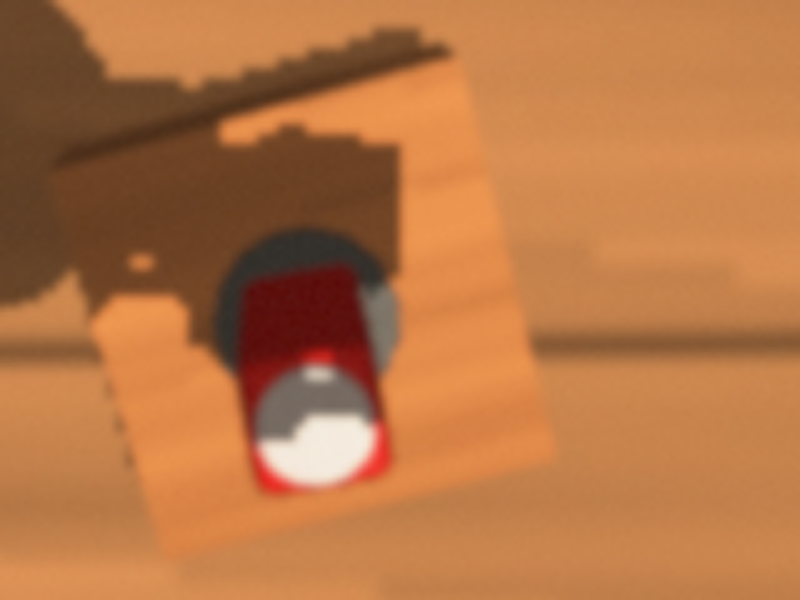

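The crop shows the plunger handle (top at 328,228 in the full image) turned about 11° like the stand. Grasping at (.405,.337), closing along 102°.

Run:
```python
from h import *
rel((.405,.337,.16),np.radians(102));rel((.405,.337,.096),np.radians(102))
```

```text
q6 pred 27.76380017899993
rel [0.0005 0.014  0.2771] [-0.0002 -0.0003 -0.1098]
q6 pred 27.76380017899993
rel [4.000e-04 1.400e-02 4.051e-01] [-0.0002 -0.0003 -0.1098]
```

```bash
python3 -m handwheel '0 0.014 0.1 0 0 -0.11 1;0 0.014 0.2 0 0 -0.11 1;0 0.014 0.25 0 0 -0.11 1;0 0.014 0.3 0 0 -0.11 1;0 0.014 0.35 0 0 -0.11 1;0 0.014 0.405 0 0 -0.11 1;0 0.014 0.405 0 0 -0.11 1' 60; python3 -m handwheel '0 0 0 0 0 0 -1;0 0 0 0 0 0 -1;0 0 0 0 0 0 -1;0 0 0 0 0 0 -1;0 0 0 0 0 0 -1;0 0 0 0 0 0 -1' 60;  python3 - <<'E'
from h import *
cap('wrist','w2.png')
st();rel((.40,.337,.18),np.radians(102))
E
```

```text
t: 3.05
ee_pos: [0.4035, 0.3355, 0.0939]
tool_rot: [-0.002, -0.105, 0.995, -0.001]
ft_force: [-0.3, -0.2, 0.5]
gripper_width: 0.085
finger_force: 0.0
t: 3.65
ee_pos: [0.4058, 0.3381, 0.0973]
tool_rot: [0.001, -0.107, 0.994, 0.0]
ft_force: [-0.8, -0.7, 6.3]
gripper_width: 0.0215
finger_force: 58.4
t 3.7 p [0.4057 0.3381 0.0973] yaw_y 102.3 F [-0.8 -1.4  6.5] w 0.0216 ff 58.4
q6 pred 28.11413779063068
rel [ 0.0114  0.0003 -0.1655] [0.0002 0.0007 0.0025]
```

View pics/w2.png

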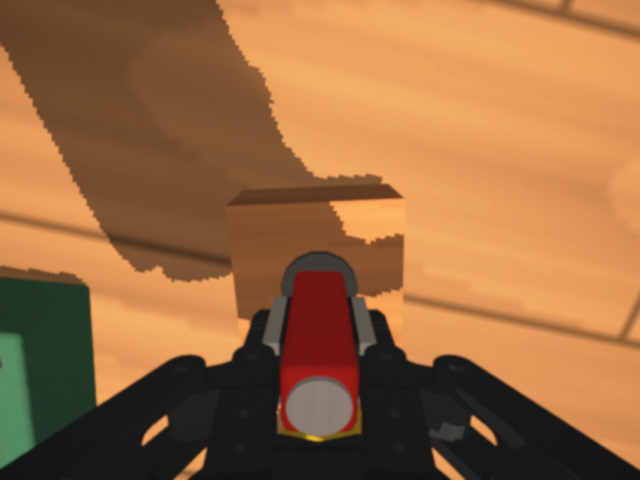

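```bash
python3 -m handwheel '0 0 -0.06 0 0 0 -1;0 0 -0.12 0 0 0 -1;0 0 -0.2 0 0 0 -1;0 0 -0.27 0 0 0 -1;0 0 -0.27 0 0 0 -1' ;  python3 - <<'E'
from h import *
st();rel((.60,.07,.23),np.radians(94.9))
E
```

```text
t: 4.2
ee_pos: [0.4072, 0.3392, 0.236]
tool_rot: [0.003, -0.107, 0.994, 0.002]
ft_force: [0.8, 0.8, -2.3]
gripper_width: 0.0213
finger_force: 59.3
t 4.2 p [0.4072 0.3392 0.236 ] yaw_y 102.3 F [ 0.8  0.8 -2.3] w 0.0213 ff 59.3
q6 pred 1.754425046006574
rel [-0.2617 -0.6082  0.0124] [0.0015 0.0034 0.0618]
```

```bash
python3 -m handwheel '-0.26 -0.608 0 0 0 0.062 -1;-0.26 -0.608 0 0 0 0.062 -1;-0.26 -0.608 0 0 0 0.062 -1;-0.26 -0.608 0 0 0 0.062 -1;-0.26 -0.608 0 0 0 0.062 -1;-0.26 -0.608 0 0 0 0.062 -1;-0.26 -0.608 0 0 0 0.062 -1;-0.26 -0.608 0 0 0 0.062 -1;-0.26 -0.608 0 0 0 0.062 -1' ;  python3 - <<'E'
from h import *
c=cap('wrist','w3.png'); cap('scene','s3.png');cap('side','d3.png')
st()
for n,p in dict(sh0=(.5835,-.0135,.086),sh1=(.577,.070,.086),sh2=(.569,.155,.086),cov=(.651,.077,.058)).items(): print(n,proj(c,p))
E
```

```text
t: 5.1
ee_pos: [0.5966, 0.0681, 0.2301]
tool_rot: [-0.001, -0.042, 0.999, 0.0]
ft_force: [0.3, -0.2, -1.5]
gripper_width: 0.0212
finger_force: 59.6
t 5.25 p [0.5962 0.0695 0.231 ] yaw_y 94.9 F [ 0.9  1.  -3.5] w 0.0212 ff 59.6
sh0 (np.float64(200.45405110971302), np.float64(207.07034624199989))
sh1 (np.float64(323.637936691473), np.float64(207.89464018167172))
sh2 (np.float64(449.2167177159002), np.float64(206.74138770051255))
cov (np.float64(323.7995720803648), np.float64(291.7131142726207))
```

View pics/w3.png

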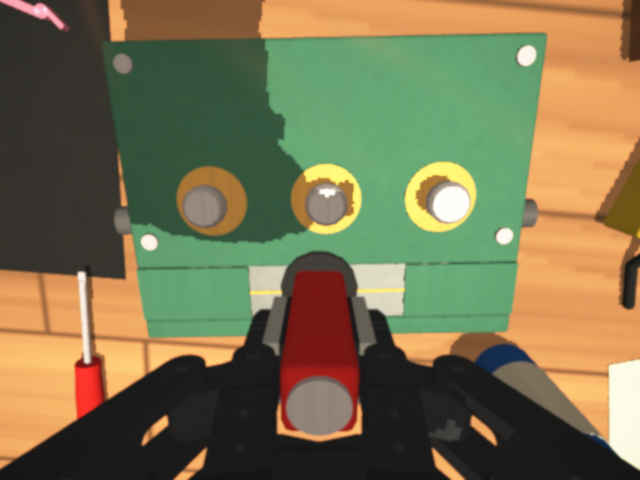

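The picture shows the grey cover with its yellow line from (250,292) to (405,290), and shaft heads at (204,206), (326,203) and (450,202).

Run:
```python
from h import *
c=cap('wrist')
a,b=onz(c,250,292,.058),onz(c,405,290.5,.058); print('line',a,b,(a+b)/2,np.linalg.norm(a-b),np.degrees(np.arctan2(*(b-a)[[1,0]])))
P=[onz(c,u,v,.086) for u,v in [(204,206),(326,203.5),(450,203)]]; print(P,np.degrees(np.arctan2(*(P[2]-P[0])[[1,0]])))
# rings: deck z .060
h=cv2.cvtColor(c['frame'],cv2.COLOR_BGR2HSV)
for (u0,u1) in [(165,255),(285,370),(400,485)]:
    m=cv2.inRange(h[160:240,u0:u1],(12,100,60),(35,255,255)); cnt=max(cv2.findContours(m,0,2)[0],key=cv2.contourArea)
    (x,y),(w,hh),an=cv2.minAreaRect(cv2.convexHull(cnt)); print((x+u0,y+160),w,hh,onz(c,x+u0,y+160,.060))
S=cv2.imread('pics/s3.png');D=cv2.imread('pics/d3.png')
cv2.imwrite('pics/sd3.png',np.vstack([cv2.resize(S[210:310,140:290],(600,400))[:300],cv2.resize(D[150:300,350:500],(600,300))]) if 0 else cv2.resize(S[225:345,140:300],(800,600)))
```

```text
line [0.65668623 0.01948374 0.058     ] [0.64450874 0.14369583 0.058     ] [0.65059748 0.08158979 0.058     ] 0.12480758200235427 95.59926530084842
[array([ 0.58280197, -0.00988336,  0.086     ]), array([0.57383384, 0.07279539, 0.086     ]), array([0.56614037, 0.15678016, 0.086     ])] 95.70897507115365
(210.0, 199.5) 69.0 70.0 [ 0.58345462 -0.0126343   0.06      ]
(324.0, 198.0) 70.0 70.0 [0.57492964 0.0718585  0.06      ]
(437.5, 196.0) 70.0 71.0 [0.56608461 0.15573534 0.06      ]
```

View pics/sd3.png

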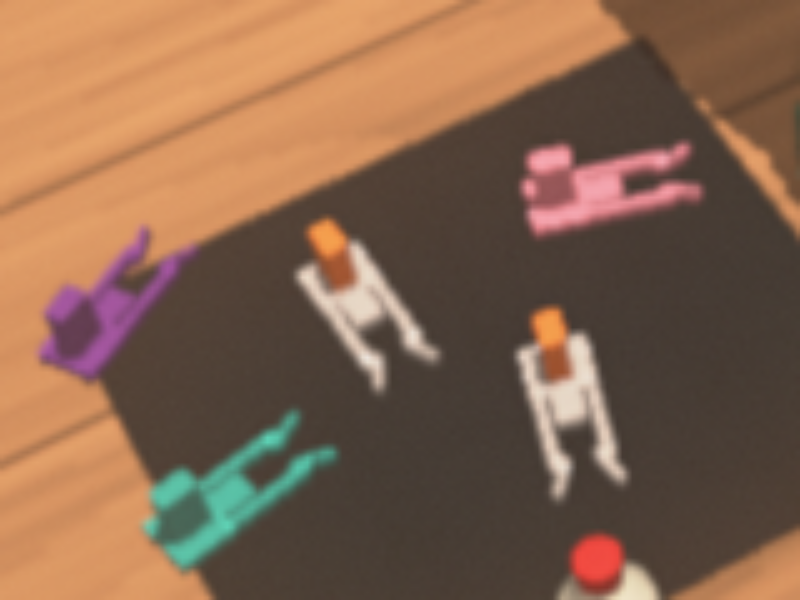

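Run:
```python
from h import *
c=cap('wrist','w4.png'); p,M=pose(); st()
print(M)
for dx in (-.004,0,.004):
  q=p+M[:,0]*dx; z=p[2]-.0973+.045
  print(dx,'flange edge',proj(c,[*(q+M[:,0]*.018)[:2],z+.006]),'top', proj(c,[*q[:2],z+.082]), 'top edges',proj(c,[*(q+M[:,0]*.011)[:2],z+.082]),proj(c,[*(q-M[:,0]*.011)[:2],z+.082]))
h=cv2.cvtColor(c['frame'],cv2.COLOR_BGR2HSV)
m=cv2.inRange(h,(0,0,90),(180,60,255))[370:440,280:360]; v,u=np.nonzero(m); print('cap',u.min()+280,u.max()+280,v.min()+370,v.max()+370)
print('flange col', [(v,c['frame'][v,319].tolist()) for v in range(246,276,3)])
o=np.array([.6497,.0803]);th=np.radians(5.65);Y=np.array([-np.sin(th),np.cos(th)])
for y in (-.045,): rel([*(o+Y*y),.16],th+np.pi/2)
```

```text
t 5.35 p [0.5965 0.0696 0.2313] yaw_y 95.0 F [-0.7 -0.2 -2.1] w 0.0212 ff 59.6
[[-9.96256087e-01 -8.64509415e-02 -2.07395235e-04]
 [-8.64509627e-02  9.96256103e-01  9.55028546e-05]
 [ 1.98362457e-04  1.13074818e-04 -9.99999974e-01]]
-0.004 flange edge (np.float64(318.1046440564288), np.float64(264.79348190392875)) top (np.float64(317.5891204170237), np.float64(420.93633626596096)) top edges (np.float64(317.59068562190305), np.float64(387.0768605776905)) (np.float64(317.5876447467039), np.float64(452.8589452329373))
0 flange edge (np.float64(318.1084203362554), np.float64(256.3218704972786)) top (np.float64(317.58967880262867), np.float64(408.85699504591275)) top edges (np.float64(317.5912785954842), np.float64(374.2492909608434)) (np.float64(317.5881714846628), np.float64(441.4642253796196))
0.004 flange edge (np.float64(318.1122472436), np.float64(247.73668258694119)) top (np.float64(317.5902494069178), np.float64(396.5133317268747)) top edges (np.float64(317.59188494712794), np.float64(361.1323188560758)) (np.float64(317.5887094121177), np.float64(429.8274474592863))
cap 287 350 378 433
flange col [(246, [115, 164, 101]), (249, [110, 158, 97]), (252, [51, 64, 54]), (255, [54, 59, 62]), (258, [57, 63, 67]), (261, [56, 62, 66]), (264, [55, 61, 64]), (267, [57, 61, 66]), (270, [47, 52, 86]), (273, [21, 26, 117])]
q6 pred -2.541949137216335
rel [-0.1089 -0.0779  0.1426] [ 0.0001 -0.0001 -0.0058]
```

```bash
cat > m.py <<'E'
from h import *
import sys
o=np.array([.6497,.0803]);th=np.radians(5.65);Y=np.array([-np.sin(th),np.cos(th)]);X=np.array([Y[1],-Y[0]])
def mrel(x,y,z): return rel([*(o+X*x+Y*y),z],th+np.pi/2)
def ms():
    p,_=pose(); d=p[:2]-o; F=np.array(robot.get_obs()['ft_force'])
    print('mx %.4f my %.4f z %.4f'%(d@X,d@Y,p[2]),'F mx %.1f my %.1f z %.1f'%(F[:2]@X,F[:2]@Y,F[2]), 'fl_z',round(p[2]-.0973+.045,4))
    return d@Y,F[:2]@Y,F[2]
E
python3 - <<'E'
from m import *
mrel(.0015,-.045,.15)
E
```

```text
q6 pred -2.5361439028376225
rel [-0.1119 -0.0778  0.1626] [ 0.0001 -0.0001 -0.0058]
```

```bash
python3 -m handwheel '-0.112 -0.078 0 0 0 -0.006 -1;-0.112 -0.078 0.05 0 0 -0.006 -1;-0.112 -0.078 0.11 0 0 -0.006 -1;-0.112 -0.078 0.15 0 0 -0.006 -1;-0.112 -0.078 0.162 0 0 -0.006 -1;-0.112 -0.078 0.162 0 0 -0.006 -1' >/dev/null;  python3 - <<'E'
from m import *
ms();mrel(.0015,-.045,.135)
E
```

```text
mx 0.0014 my -0.0456 z 0.1499 F mx 0.6 my -0.5 z -1.6 fl_z 0.0976
q6 pred -2.5361439028376225
rel [-0.0003  0.0011  0.0298] [ 0.0001 -0.0006 -0.    ]
```

```bash
python3 -m handwheel '0 0 0.01 0 0 0 -1;0 0 0.02 0 0 0 -1;0 0 0.03 0 0 0 -1;0 0 0.03 0 0 0 -1;0 0 0.03 0 0 0 -1' >/dev/null;  python3 - <<'E'
from m import *
ms();mrel(.0015,-.045,.135)
E
```

```text
mx 0.0022 my -0.0463 z 0.1357 F mx 0.5 my -0.1 z 0.1 fl_z 0.0834
q6 pred -2.5361439028376225
rel [0.0015 0.0026 0.0015] [ 0.      0.0004 -0.0005]
```

```bash
cat > chk.py <<'E'
from m import *
y,fy,fz=ms()
sys.exit(1 if fy<-2.5 else 0)
E
python3 -m handwheel '0 0.006 0 0 0 0 -1;0 0.012 0 0 0 0 -1;0 0.018 0 0 0 0 -1;0 0.018 0 0 0 0 -1' >/dev/null; python3 chk.py && 
python3 -m handwheel '0 0.006 0 0 0 0 -1;0 0.012 0 0 0 0 -1;0 0.018 0 0 0 0 -1;0 0.018 0 0 0 0 -1' >/dev/null && python3 chk.py && 
python3 -m handwheel '0 0.006 0 0 0 0 -1;0 0.012 0 0 0 0 -1;0 0.018 0 0 0 0 -1;0 0.018 0 0 0 0 -1' >/dev/null && python3 chk.py && 
python3 -m handwheel '0 0.006 0 0 0 0 -1;0 0.012 0 0 0 0 -1;0 0.018 0 0 0 0 -1;0 0.018 0 0 0 0 -1' >/dev/null && python3 chk.py
```

```text
mx 0.0019 my -0.0365 z 0.1354 F mx 0.2 my 1.1 z 0.2 fl_z 0.0831
mx 0.0019 my -0.0275 z 0.1353 F mx -0.7 my 1.5 z 0.8 fl_z 0.083
mx 0.0019 my -0.0183 z 0.1353 F mx 0.1 my 2.2 z 0.2 fl_z 0.083
mx 0.0018 my -0.0098 z 0.1351 F mx -0.3 my 0.8 z -1.4 fl_z 0.0828
```

```bash
python3 -m handwheel '0 0.004 0 0 0 0 -1;0 0.008 0 0 0 0 -1;0 0.008 0 0 0 0 -1;0 0.008 0 0 0 0 -1' >/dev/null; python3 chk.py ; python3 chk.py; python3 -m handwheel '0 0.004 0 0 0 0 -1;0 0.008 0 0 0 0 -1;0 0.008 0 0 0 0 -1' >/dev/null; python3 chk.py
```

```text
mx 0.0020 my -0.0062 z 0.1353 F mx 0.5 my -0.8 z -1.0 fl_z 0.083
mx 0.0020 my -0.0062 z 0.1353 F mx 0.5 my -0.8 z -1.0 fl_z 0.083
mx 0.0020 my -0.0024 z 0.1353 F mx 0.4 my -0.6 z -2.0 fl_z 0.083
```

```bash
for k in 1 2; do python3 -m handwheel '0 0.003 0 0 0 0 -1;0 0.003 0 0 0 0 -1;0 0.003 0 0 0 0 -1' >/dev/null; python3 chk.py; done
python3 - <<'E'
from h import *
cap('wrist','w5.png')
a=cv2.imread('pics/w4.png')
E
```

```text
mx 0.0021 my -0.0018 z 0.1353 F mx -0.1 my -5.3 z -2.0 fl_z 0.083
mx 0.0021 my -0.0013 z 0.1354 F mx -0.2 my -7.2 z -2.5 fl_z 0.0831
```

View pics/w5.png

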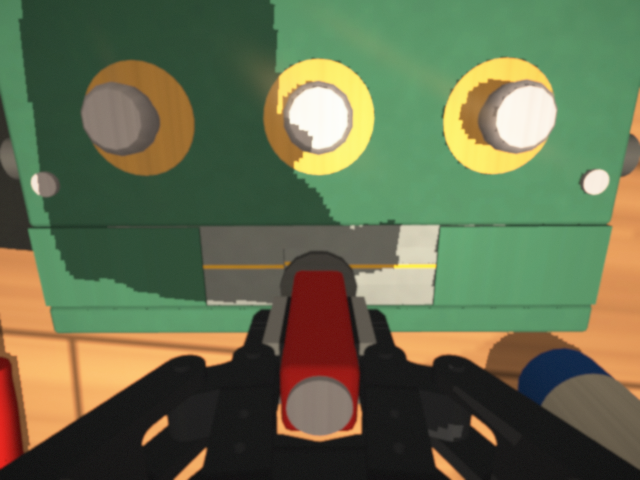

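The plunger has caught on the socket wall at my≈-2 mm, so the socket middle is about -5. I will back off and press home.

```bash
python3 -m handwheel '0 -0.012 0 0 0 0 -1;0 -0.013 0 0 0 0 -1;0 -0.013 0 0 0 0 -1;0 -0.013 0.015 0 0 0 -1;0 -0.013 0.03 0 0 0 -1;0 -0.013 0.03 0 0 0 -1' >/dev/null;  python3 -c "
from m import *
ms()"
```

```text
mx 0.0011 my -0.0055 z 0.1186 F mx -0.3 my 0.2 z -2.2 fl_z 0.0663
```

```bash
python3 -m handwheel '0 0 0.01 0 0 0 -1;0 0 0.016 0 0 0 -1;0 0 0.021 0 0 0 -1;0 0 0.021 0 0 0 -1;0 0 0.021 0 0 0 -1' >/dev/null;  python3 -c "
from m import *
ms()"
```

```text
mx 0.0020 my -0.0057 z 0.1103 F mx -3.4 my 0.6 z 5.7 fl_z 0.058
```

```bash
python3 -m handwheel '0 0 0 0 0 0 0;0 0 0 0 0 0 0.5;0 0 0 0 0 0 1;0 0 -0.05 0 0 0 1;0 0 -0.12 0 0 0 1;0 0 -0.2 0 0 0 1;0 0 -0.3 0 0 0 1;0 0 -0.36 0 0 0 1;0 0 -0.36 0 0 0 1' ;  python3 - <<'E'
from m import *
ms(); cap('wrist','w6.png'); rel((.45,-.26,.32),np.radians(10))
E
```

```text
t: 11.4
ee_pos: [0.6543, 0.0747, 0.295]
tool_rot: [0.004, -0.049, 0.999, -0.0]
ft_force: [0.0, 0.2, 1.0]
gripper_width: 0.0854
finger_force: 0.0
mx 0.0040 my -0.0060 z 0.2950 F mx 0.1 my 0.2 z 1.0 fl_z 0.2427
q6 pred 49.98163257239091
rel [ 0.4699 -0.6266 -0.0577] [0.0014 0.0019 0.7133]
```

View pics/w6.png

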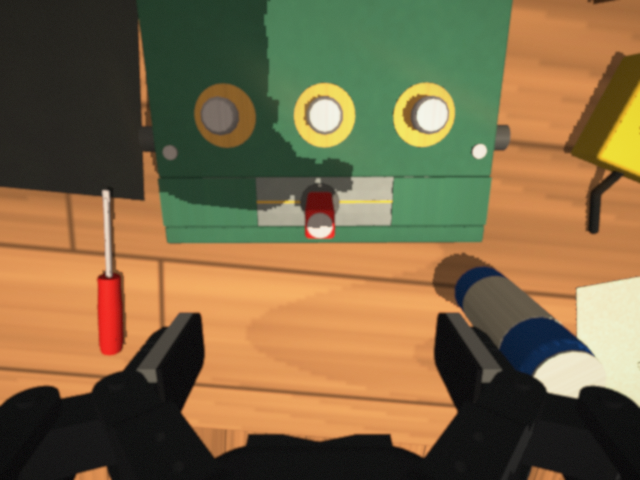

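Plunger stands upright in the cover (320,210). Next: the clips.

Run:
```python
from h import *
S=cap('scene')
for t,j in [((205.6,272.6),(221,299)),((249.8,290),(258,322))]:
    a,b=onz(S,*t,.043),onz(S,*j,.006); d=b-a; print(a,b,np.linalg.norm(d[:2]),np.degrees(np.arctan2(d[1],d[0])))
rel((.47,-.27,.32),np.radians(30))
```

```text
[ 0.41546017 -0.33486575  0.043     ] [ 0.48870938 -0.33121163  0.006     ] 0.07334029745079228 2.8558924338820812
[ 0.53119614 -0.26286774  0.043     ] [ 0.6053854  -0.28294044  0.006     ] 0.0768567449044579 -15.13951561866193
q6 pred 30.124007308310567
rel [ 0.4305 -0.6505 -0.0603] [2.000e-04 5.000e-04 5.466e-01]
```

Run:
```python
from h import *
rel((.46,-.29,.28),np.radians(84))
```

```text
q6 pred -26.228757435098558
rel [ 0.4544 -0.6884  0.0197] [-0.      0.0005  0.0966]
```

```bash
python3 -m handwheel '0.454 -0.688 0.02 0 0 0.097 1;0.454 -0.688 0.02 0 0 0.097 1;0.454 -0.688 0.02 0 0 0.097 1;0.454 -0.688 0.02 0 0 0.097 1;0.454 -0.688 0.02 0 0 0.097 1;0.454 -0.688 0.02 0 0 0.097 1;0.454 -0.688 0.02 0 0 0.097 1;0.454 -0.688 0.02 0 0 0.097 1;0.454 -0.688 0.02 0 0 0.097 1;0.454 -0.688 0.02 0 0 0.097 1' >/dev/null;  python3 - <<'E'
from h import *
c=cap('wrist','w7.png'); st()
for p in [(.4155,-.335,.043),(.489,-.331,.006),(.531,-.263,.043),(.605,-.283,.006)]: print(proj(c,p))
E
```

```text
t 12.55 p [ 0.4591 -0.2897  0.2785] yaw_y 83.8 F [0.3 0.1 0.1] w 0.0853 ff 0.0
(np.float64(263.7854652517538), np.float64(166.5267669176755))
(np.float64(282.936074570975), np.float64(234.17075279485255))
(np.float64(355.2198507055739), np.float64(278.7595346999472))
(np.float64(339.7195958002432), np.float64(329.61107905378043))
```

View pics/w7.png

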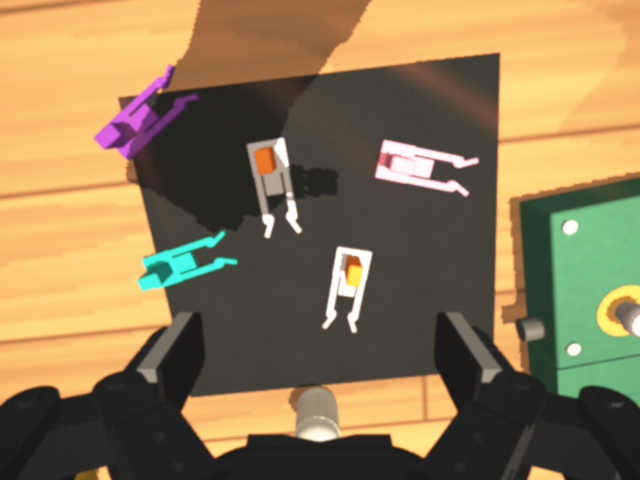

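The picture shows clip A (tab 264,160; tips 268,236 and 300,232) and clip B (tab 354,270; tips 326,328 and 354,331). The glue bottle is at (318,410) beyond B.

Run:
```python
from h import *
c=cap('wrist')
h=cv2.cvtColor(c['frame'],cv2.COLOR_BGR2HSV)
for n,r,t,b in [('A',(265.5,141),(284,234),(245,140,290,200)),('B',(353.5,250),(340,329),(335,250,375,300))]:
    a,e=onz(c,*r,.008),onz(c,*t,.008); d=e-a; L=np.linalg.norm(d); x=d/L
    print(n,'len',L,'dir',np.degrees(np.arctan2(x[1],x[0])),'tab',a+x*.016*L/.094,'seat',a+x*.063*L/.094)
    m=cv2.inRange(h[b[1]:b[3],b[0]:b[2]],(5,150,60),(20,255,255)); cnt=max(cv2.findContours(m,0,2)[0],key=cv2.contourArea); q=cv2.minAreaRect(cnt); print('orange',q[0][0]+b[0],q[0][1]+b[1],q[1:])
    u,v=q[0][0]+b[0],q[0][1]+b[1]; print(' tab centroid at z.035',onz(c,u,v,.035))
print('glue base', onz(c,310,395,.0))
rel((.45,-.3,.2))
```

```text
A len 0.093739226874669 dir 3.3276854132210443 tab [ 0.41182624 -0.33285104  0.008     ] seat [ 0.45861682 -0.33013043  0.008     ]
orange 263.5769233703613 159.384614944458 ((24.906749725341797, 18.238800048828125), 78.69007110595703)
 tab centroid at z.035 [ 0.41089505 -0.33424117  0.035     ]
B len 0.0927146329601033 dir -13.905297948545021 tab [ 0.52960092 -0.26260787  0.008     ] seat [ 0.5745997  -0.27374836  0.008     ]
orange 351.13461685180664 267.8269233703613 ((14.708710670471191, 24.318401336669922), 11.309932708740234)
 tab centroid at z.035 [ 0.52340478 -0.26419089  0.035     ]
glue base [ 0.69279271 -0.32470473  0.        ]
rel [ 0.0167 -0.0241  0.1575] [0. 0. 0.]
```

Run:
```python
from h import *
rel((.528,-.2632,.037),np.radians(76))
```

```text
q6 pred -12.495559665351266
rel [-0.1311  0.0651  0.4835] [ 0.0006 -0.0007  0.0661]
```

```bash
python3 -m handwheel '-0.13 0.065 0.1 0 0 0.066 1;-0.13 0.065 0.2 0 0 0.066 1;-0.13 0.065 0.28 0 0 0.066 1;-0.13 0.065 0.36 0 0 0.066 1;-0.13 0.065 0.36 0 0 0.066 1' 40 >/dev/null;  python3 - <<'E'
from h import *
c=cap('wrist','w8.png'); st(); rel((.528,-.2632,.037),np.radians(76))
h=cv2.cvtColor(c['frame'],cv2.COLOR_BGR2HSV)
m=cv2.inRange(h,(5,170,80),(20,255,255)); m[:, :220]=0;m[:,420:]=0
n,l,s,ce=cv2.connectedComponentsWithStats(m)
for i in range(1,n):
    if s[i,4]>80: print(s[i],ce[i])
print('pred tab top',proj(c,(.528,-.2632,.043)),'base',proj(c,(.528,-.2632,.008)))
E
```

```text
t 13.15 p [ 0.5262 -0.2611  0.0963] yaw_y 76.2 F [-0.6  0.  -0.7] w 0.0855 ff 0.0
q6 pred -12.495559665351266
rel [-0.0054 -0.0036  0.1185] [ 0.0013 -0.0033  0.0014]
[ 298  256   29   61 1600] [312.32 286.85]
pred tab top (np.float64(312.41863158452895), np.float64(296.8022818076505)) base (np.float64(313.19474418458816), np.float64(270.78570218709467))
```

View pics/w8.png

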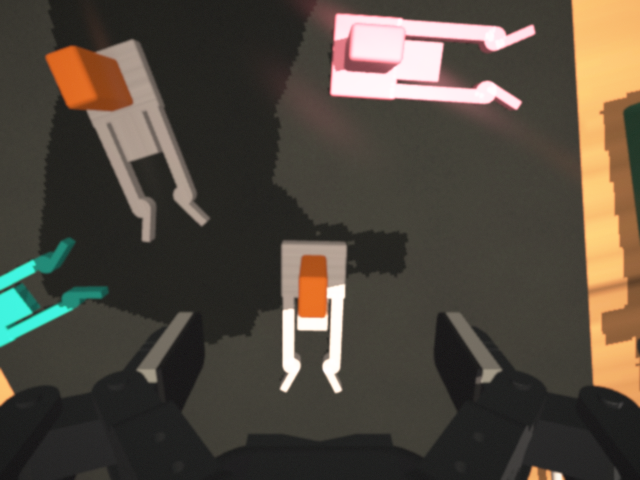

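The close view shows clip B straight under the gripper (tab 298–327, 256–317), matching the prediction. Descending and gripping.

```bash
python3 -m handwheel '-0.005 -0.004 0.04 0 0 0 1;-0.005 -0.004 0.08 0 0 0 1;-0.005 -0.004 0.118 0 0 0 1;-0.005 -0.004 0.118 0 0 0 1;-0.005 -0.004 0.118 0 0 0 -1;-0.005 -0.004 0.118 0 0 0 -1;-0.005 -0.004 0.118 0 0 0 -1;-0.005 -0.004 0.118 0 0 0 -1;-0.005 -0.004 0.118 0 0 0 -1;-0.005 -0.004 0.118 0 0 0 -1' 60;  python3 - <<'E'
from h import *
st(); rel((.5,-.26,.2),np.radians(95.65))
E
```

```text
t: 14.15
ee_pos: [0.5302, -0.267, 0.0415]
tool_rot: [0.0, 0.122, 0.993, -0.0]
ft_force: [-0.7, 1.5, 6.6]
gripper_width: 0.0125
finger_force: 60.1
t 14.15 p [ 0.5302 -0.267   0.0415] yaw_y 76.0 F [-0.7  1.5  6.6] w 0.0125 ff 60.1
q6 pred -33.12443162627714
rel [ 0.0617 -0.001  -0.317 ] [-0.0002  0.0004 -0.1635]
```

```bash
python3 -m handwheel '0 0 -0.08 0 0 0 -1;0 0 -0.16 0 0 0 -1;0 0 -0.24 0 0 0 -1;0 0 -0.32 0 0 0 -1;0 0 -0.32 0 0 0 -1' >/dev/null;  python3 - <<'E'
from m import *
st(); mrel(-.18,-.086,.17)
E
```

```text
t 14.65 p [ 0.5322 -0.2684  0.2064] yaw_y 76.0 F [ 0.6 -0.1 -1.4] w 0.0126 ff 59.0
q6 pred -8.399217517074007
rel [0.2223 0.4508 0.0697] [-0.0021  0.0037 -0.1635]
```

```bash
python3 -m handwheel '0.222 0.451 0 0 0 -0.164 -1;0.222 0.451 0 0 0 -0.164 -1;0.222 0.451 0 0 0 -0.164 -1;0.222 0.451 0 0 0 -0.164 -1;0.222 0.451 0 0 0 -0.164 -1;0.222 0.451 0 0 0 -0.164 -1;0.222 0.451 0.07 0 0 -0.164 -1;0.222 0.451 0.07 0 0 -0.164 -1;0.222 0.451 0.07 0 0 -0.164 -1' >/dev/null;  python3 - <<'E'
from m import *
ms(); c=cap('wrist','w9.png'); mrel(-.18,-.086,.125)
p,M=pose()
for d,z in ((.047,-.0375),(.078,-.0375)):
  print('pred seat/tip',proj(c,[*(p[:2]+X*d),p[2]+z]))
print('shaft0 head',proj(c,[*(o-.075*X-.086*Y),.086]),proj(c,[*(o-.075*X-.086*Y),.060]))
E
```

```text
mx -0.1830 my -0.0841 z 0.1655 F mx 0.0 my 1.1 z -0.3 fl_z 0.1132
q6 pred -8.399217517074007
rel [-0.0047 -0.0031  0.0823] [ 0.0001 -0.0003  0.0002]
pred seat/tip (np.float64(317.31393556862804), np.float64(395.16283374939815))
pred seat/tip (np.float64(317.2804543163654), np.float64(448.37363102971216))
shaft0 head (np.float64(314.95637544884073), np.float64(432.1887103158442)) (np.float64(315.29986881585523), np.float64(403.57729971843617))
```

View pics/w9.png

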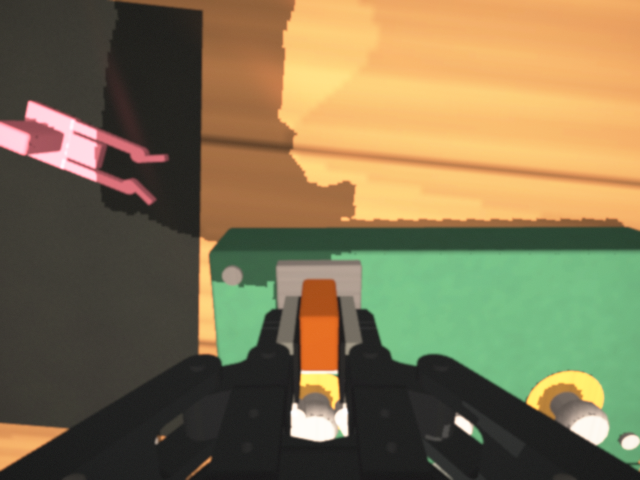

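```bash
python3 -m handwheel '-0.002 -0.004 0.04 0 0 0 -1;-0.002 -0.004 0.08 0 0 0 -1;-0.002 -0.004 0.11 0 0 0 -1;-0.002 -0.004 0.126 0 0 0 -1;-0.002 -0.004 0.129 0 0 0 -1;-0.002 -0.004 0.129 0 0 0 -1' >/dev/null;  python3 - <<'E'
from m import *
ms(); mrel(-.15,-.086,.1015)
E
```

```text
mx -0.1808 my -0.0863 z 0.1020 F mx -0.4 my 1.3 z -1.1 fl_z 0.0497
q6 pred -7.90622152320077
rel [-0.0616  0.0006  0.0011] [-0.0001  0.0004  0.0003]
```

```bash
python3 -m handwheel '-0.02 0 0.002 0 0 0 -1;-0.04 0 0.002 0 0 0 -1;-0.06 0 0.002 0 0 0 -1;-0.06 0 0.002 0 0 0 -1' >/dev/null;  python3 -c "
from m import *
ms()"
for k in 1 2 3; do python3 -m handwheel '-0.008 0 0 0 0 0 -1;-0.016 0 0 0 0 0 -1;-0.016 0 0 0 0 0 -1' >/dev/null;  python3 -c "
from m import *
ms()"; done
```

```text
mx -0.1485 my -0.0864 z 0.1015 F mx 3.8 my -0.2 z 5.7 fl_z 0.0492
mx -0.1437 my -0.0861 z 0.1015 F mx -7.1 my -0.2 z 15.6 fl_z 0.0492
mx -0.1368 my -0.0861 z 0.1015 F mx -12.1 my -1.0 z 19.7 fl_z 0.0492
mx -0.1277 my -0.0861 z 0.1015 F mx -6.7 my 0.4 z 13.0 fl_z 0.0492
```

```bash
for k in 1 2; do python3 -m handwheel '-0.006 0 -0.001 0 0 0 -1;-0.012 0 -0.002 0 0 0 -1;-0.012 0 -0.002 0 0 0 -1' >/dev/null;  python3 -c "
from m import *
ms()"; done
```

```text
mx -0.1206 my -0.0860 z 0.1015 F mx 0.3 my -0.7 z 0.4 fl_z 0.0492
mx -0.1175 my -0.0858 z 0.1018 F mx -9.0 my -1.8 z 4.2 fl_z 0.0495
```

```bash
python3 -m handwheel '0.006 0 0 0 0 0 -1;0.006 0 0 0 0 0 0;0.006 0 0 0 0 0 1;0.006 0 0 0 0 0 1;0.006 0 -0.08 0 0 0 1;0.006 0 -0.16 0 0 0 1;0.006 0 -0.24 0 0 0 1;0.006 0 -0.3 0 0 0 1;0.006 0 -0.3 0 0 0 1' >/dev/null;  python3 - <<'E'
from m import *
ms(); cap('wrist','w10.png');cap('scene','s10.png'); rel((.415,-.333,.22),np.radians(93.3))
E
```

```text
mx -0.1160 my -0.0864 z 0.2567 F mx 0.0 my -0.9 z -0.1 fl_z 0.2044
q6 pred -42.043893576044155
rel [ 0.3136 -0.6041  0.0652] [-0.0001  0.0007  0.0201]
```

View pics/w10.png

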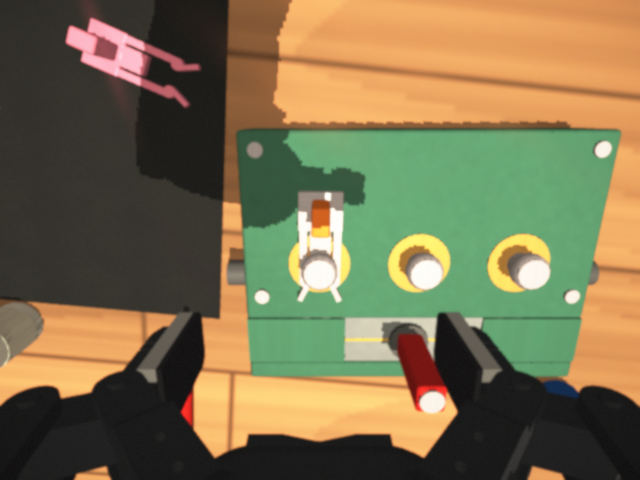

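Clip B is seated on shaft 0 (320,270), and the plunger still stands home. Now to clip A.

```bash
python3 -m handwheel '0.314 -0.604 0.065 0 0 0.02 1;0.314 -0.604 0.065 0 0 0.02 1;0.314 -0.604 0.065 0 0 0.02 1;0.314 -0.604 0.065 0 0 0.02 1;0.314 -0.604 0.065 0 0 0.02 1;0.314 -0.604 0.065 0 0 0.02 1;0.314 -0.604 0.065 0 0 0.02 1;0.314 -0.604 0.065 0 0 0.02 1;0.314 -0.604 0.065 0 0 0.02 1;0.314 -0.604 0.065 0 0 0.02 1' 60 >/dev/null;  python3 - <<'E'
from h import *
c=cap('wrist','w11.png'); st(); rel((.411,-.3335,.1),np.radians(93.3))
h=cv2.cvtColor(c['frame'],cv2.COLOR_BGR2HSV)
m=cv2.inRange(h,(5,170,60),(14,255,255))
n,l,s,ce=cv2.connectedComponentsWithStats(m)
for i in range(1,n):
    if s[i,4]>150: print(s[i],ce[i])
print('pred tab top',proj(c,(.411,-.3335,.043)),'base',proj(c,(.411,-.3335,.008)))
E
```

```text
t 20.15 p [ 0.4145 -0.3317  0.2194] yaw_y 93.4 F [-0.3  0.2  0.4] w 0.0855 ff 0.0
q6 pred -42.357102216516736
rel [ 0.0071 -0.0034  0.2387] [ 0.0005 -0.0002  0.0007]
[306 199  16  22 316] [313.9556962  209.37341772]
pred tab top (np.float64(316.2731907774248), np.float64(219.56701405862646)) base (np.float64(316.47415815912797), np.float64(209.94963377244375))
```

View pics/w11.png

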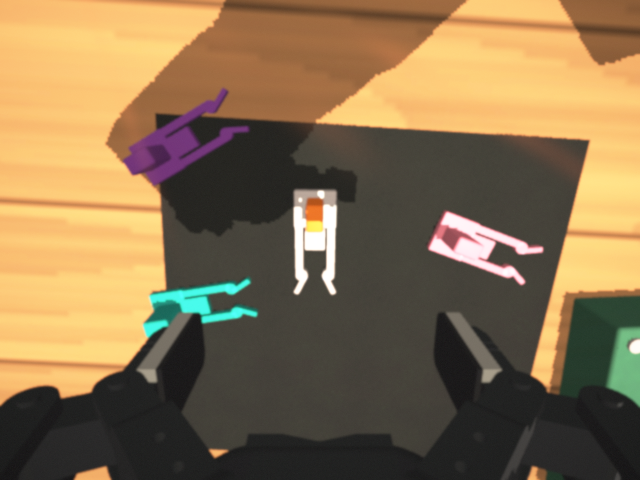

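Clip A (tab 315,215; tips 300/330,290) is aligned and unmoved.

Run:
```python
from h import *
c=cap('wrist')
a,e=onz(c,315.5,191,.008),onz(c,315,292,.008); d=e-a; L=np.linalg.norm(d); print(L,np.degrees(np.arctan2(d[1],d[0])),t:=a+d*16/94)
rel((t[0],t[1],.041),np.arctan2(d[1],d[0])+np.pi/2)
```

```text
0.09251764941679319 3.022861043923678 [ 0.41094536 -0.33440069  0.008     ]
q6 pred -42.15932274373338
rel [ 0.0077 -0.0051  0.3571] [ 0.0003 -0.0001  0.0032]
```

```bash
python3 -m handwheel '0.007 -0.005 0.1 0 0 0.003 1;0.007 -0.005 0.2 0 0 0.003 1;0.007 -0.005 0.28 0 0 0.003 1;0.007 -0.005 0.33 0 0 0.003 1;0.007 -0.005 0.357 0 0 0.003 1;0.007 -0.005 0.357 0 0 0.003 1;0.007 -0.005 0.357 0 0 0.003 -1;0.007 -0.005 0.357 0 0 0.003 -1;0.007 -0.005 0.357 0 0 0.003 -1;0.007 -0.005 0.357 0 0 0.003 -1' 60; python3 -m handwheel '0 0 0 0 0 0 -1;0 0 0 0 0 0 -1;0 0 0 0 0 0 -1;0 0 -0.08 0 0 0 -1;0 0 -0.16 0 0 0 -1;0 0 -0.24 0 0 0 -1;0 0 -0.32 0 0 0 -1;0 0 -0.32 0 0 0 -1';  python3 - <<'E'
from m import *
st(); mrel(-.18,.084,.19)
E
```

```text
t: 21.2
ee_pos: [0.4114, -0.336, 0.0421]
tool_rot: [0.0, -0.026, 1.0, -0.001]
ft_force: [-0.4, 0.5, 0.3]
gripper_width: 0.0286
finger_force: 0.0
t: 22.0
ee_pos: [0.4129, -0.3377, 0.2065]
tool_rot: [0.003, -0.026, 1.0, -0.003]
ft_force: [0.4, -0.7, -1.7]
gripper_width: 0.0129
finger_force: 59.1
t 22.0 p [ 0.4129 -0.3377  0.2065] yaw_y 93.0 F [ 0.4 -0.7 -1.7] w 0.0129 ff 59.1
q6 pred 11.895824559988668
rel [-0.1485  0.9616  0.0275] [-0.0032  0.0025 -0.0225]
```

```bash
python3 -m handwheel '-0.148 0.962 0 0 0 -0.022 -1;-0.148 0.962 0 0 0 -0.022 -1;-0.148 0.962 0 0 0 -0.022 -1;-0.148 0.962 0 0 0 -0.022 -1;-0.148 0.962 0 0 0 -0.022 -1;-0.148 0.962 0 0 0 -0.022 -1;-0.148 0.962 0 0 0 -0.022 -1;-0.148 0.962 0 0 0 -0.022 -1;-0.148 0.962 0 0 0 -0.022 -1;-0.148 0.962 0 0 0 -0.022 -1' >/dev/null;  python3 - <<'E'
from m import *
ms(); c=cap('wrist','w12.png'); mrel(-.18,.084,.106)
print('shaft2 head',proj(c,[*(o-.075*X+.084*Y),.086]),proj(c,[*(o-.075*X+.084*Y),.060]))
E
```

```text
mx -0.1824 my 0.0893 z 0.2006 F mx 1.0 my -0.4 z -1.9 fl_z 0.1483
q6 pred 11.895824559988668
rel [-0.003  -0.0185  0.1893] [0.0014 0.0001 0.0011]
shaft2 head (np.float64(310.5831444756662), np.float64(393.5301952283136)) (np.float64(311.25676498097795), np.float64(371.2318509819771))
```

View pics/w12.png

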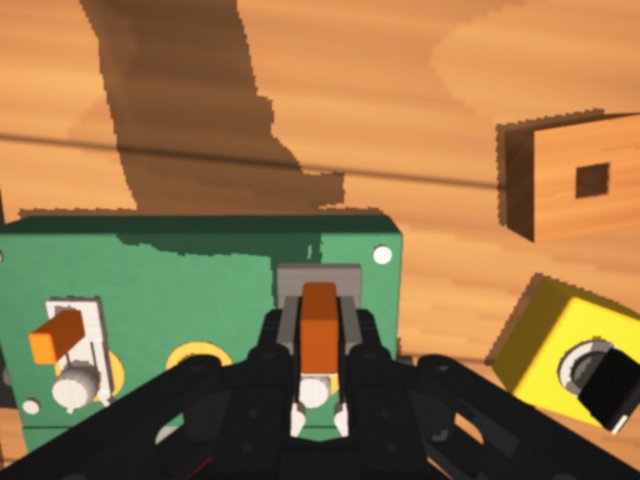

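```bash
python3 -m handwheel '-0.003 -0.017 0.06 0 0 0.001 -1;-0.003 -0.017 0.12 0 0 0.001 -1;-0.003 -0.017 0.16 0 0 0.001 -1;-0.003 -0.017 0.185 0 0 0.001 -1;-0.003 -0.017 0.195 0 0 0.001 -1;-0.003 -0.017 0.195 0 0 0.001 -1' >/dev/null;  python3 - <<'E'
from m import *
print('hole',onz(cams.capture('wrist'),592,180,.045)) if 0 else None
ms()
E
python3 -m handwheel '-0.02 0 0.003 0 0 0 -1;-0.04 0 0.003 0 0 0 -1;-0.06 0 0.003 0 0 0 -1;-0.06 0 0.003 0 0 0 -1' >/dev/null;  python3 -c "
from m import *
ms()"
for k in 1 2 3; do python3 -m handwheel '-0.008 0 0 0 0 0 -1;-0.016 0 0 0 0 0 -1;-0.016 0 0 0 0 0 -1' >/dev/null;  python3 -c "
from m import *
ms()"; done
```

```text
mx -0.1812 my 0.0779 z 0.1031 F mx 0.4 my -0.1 z -1.3 fl_z 0.0508
mx -0.1485 my 0.0780 z 0.1025 F mx 0.4 my -0.6 z -0.7 fl_z 0.0502
mx -0.1424 my 0.0781 z 0.1022 F mx -0.7 my 1.4 z -1.1 fl_z 0.0499
mx -0.1334 my 0.0780 z 0.1025 F mx 0.8 my 2.6 z -2.0 fl_z 0.0502
mx -0.1255 my 0.0779 z 0.1024 F mx 1.5 my 1.8 z -1.1 fl_z 0.0501
```

Run:
```python
from m import *
st();ms();c=cap('wrist','w13.png');s=cap('side')
cv2.imwrite('pics/c13.png',np.vstack([c['frame'][200:480,200:600],cv2.resize(s['frame'][200:340,180:380],(400,280))]))
```

```text
t 24.95 p [0.5171 0.1454 0.1024] yaw_y 95.5 F [ 1.3  1.9 -1.1] w 0.0133 ff 59.3
mx -0.1255 my 0.0779 z 0.1024 F mx 1.5 my 1.8 z -1.1 fl_z 0.0501
```

View pics/c13.png

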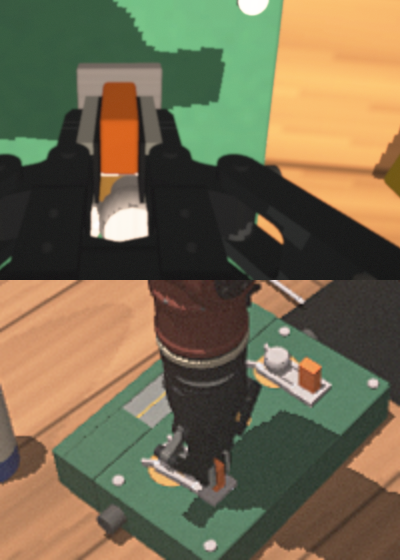

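The views show the jaws shifted about 6 mm towards -y of shaft 2. I had computed the shift from a pose the arm hadn't settled in. Backing out to realign.

```bash
python3 -m handwheel '0.02 0 0 0 0 0 -1;0.04 0 0 0 0 0 -1;0.07 0 0 0 0 0 -1;0.1 0 0 0 0 0 -1;0.116 0 0 0 0 0 -1;0.116 0 -0.08 0 0 0 -1;0.116 0 -0.16 0 0 0 -1;0.116 0 -0.2 0 0 0 -1;0.116 0 -0.2 0 0 0 -1;0.116 0 -0.2 0 0 0 -1' >/dev/null;  python3 - <<'E'
from m import *
st();ms();c=cap('wrist','w14.png')
cv2.imwrite('pics/c14.png',c['frame'][220:460,200:520])
print('shaft2 head',proj(c,[*(o-.075*X+.084*Y),.086]))
p,M=pose()
for d in (.047,.078): print(proj(c,[*(p[:2]-M[:2,0]*d),p[2]-.0375]))
for s in (-.018,.018): print('rear',proj(c,[*(p[:2]+M[:2,0]*.016+M[:2,1]*s),p[2]-.034]))
h=cv2.cvtColor(c['frame'],cv2.COLOR_BGR2HSV)
m=cv2.inRange(h,(3,150,60),(20,255,255));m[:,:295]=0;m[:,350:]=0;m[:270]=0;m[400:]=0
v,u=np.nonzero(m);print('tab',u.min(),u.max(),v.min(),v.max())
g=c['frame'][385:430,285:350]; n=cv2.inRange(g,(170,170,170),(255,255,255)); print(cv2.connectedComponentsWithStats(n)[2:])
E
```

```text
t 26.05 p [0.4581 0.1396 0.202 ] yaw_y 95.5 F [-0.6  0.5 -2.6] w 0.0127 ff 59.3
mx -0.1848 my 0.0779 z 0.2020 F mx -0.5 my 0.6 z -2.6 fl_z 0.1497
shaft2 head (np.float64(327.44143245584155), np.float64(394.93067070860405))
(np.float64(318.1544040710856), np.float64(390.72765963139386))
(np.float64(318.12607938843996), np.float64(443.731217137048))
rear (np.float64(275.05885238168844), np.float64(268.25244445472276))
rear (np.float64(361.35182719438126), np.float64(268.3443501334279))
tab 299 338 283 393
(array([[   0,    0,   65,   45, 1897],
       [  25,    0,   29,   24,  577],
       [   6,   19,   14,   26,  231],
       [  49,   19,   13,   26,  220]], dtype=int32), array([[29.34844491, 22.63574064],
       [39.56672444, 10.52166378],
       [11.78354978, 33.91341991],
       [56.24545455, 34.11363636]]))
```

View pics/c14.png

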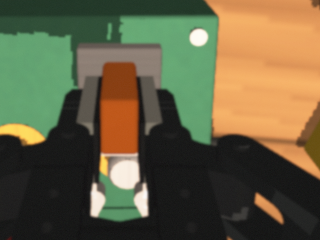

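```bash
python3 -m handwheel '0 0.0122 0 0 0 -0.001 -1;0 0.0122 0.08 0 0 -0.001 -1;0 0.0122 0.14 0 0 -0.001 -1;0 0.0122 0.17 0 0 -0.001 -1;0 0.0122 0.19 0 0 -0.001 -1;0 0.0122 0.199 0 0 -0.001 -1;0 0.0122 0.199 0 0 -0.001 -1;0 0.0122 0.199 0 0 -0.001 -1' >/dev/null;  python3 - <<'E'
from m import *
ms();rel((.5,.1,.1),th+np.pi/2)
E
```

```text
mx -0.1841 my 0.0843 z 0.1031 F mx -0.2 my -0.3 z -0.9 fl_z 0.0508
q6 pred 5.659932474020209
rel [-0.0742 -0.0998  0.0063] [ 0.      0.0004 -0.0004]
```

```bash
python3 -m handwheel '-0.02 0 0.003 0 0 0 -1;-0.04 0 0.003 0 0 0 -1;-0.06 0 0.003 0 0 0 -1;-0.06 0 0.003 0 0 0 -1' >/dev/null;  python3 -c "
from m import *
ms()"
for k in 1 2 3; do python3 -m handwheel '-0.008 0 0 0 0 0 -1;-0.016 0 0 0 0 0 -1;-0.016 0 0 0 0 0 -1' >/dev/null;  python3 -c "
from m import *
ms()"; done
```

```text
mx -0.1519 my 0.0841 z 0.1019 F mx 3.2 my -0.3 z 4.8 fl_z 0.0496
mx -0.1467 my 0.0842 z 0.1019 F mx -4.3 my 0.5 z 11.2 fl_z 0.0496
mx -0.1403 my 0.0841 z 0.1019 F mx -11.6 my -0.1 z 18.9 fl_z 0.0496
mx -0.1310 my 0.0842 z 0.1019 F mx -5.7 my -0.6 z 11.8 fl_z 0.0496
```

Now the same signature as the first clip. Pushing on home.

```bash
for k in 1 2; do python3 -m handwheel '-0.006 0 -0.001 0 0 0 -1;-0.014 0 -0.002 0 0 0 -1;-0.014 0 -0.002 0 0 0 -1' >/dev/null;  python3 -c "
from m import *
ms()"; done
```

```text
mx -0.1227 my 0.0841 z 0.1023 F mx -0.2 my 0.1 z -2.3 fl_z 0.05
mx -0.1195 my 0.0841 z 0.1025 F mx -10.2 my -0.1 z 4.8 fl_z 0.0502
```

```bash
python3 -m handwheel '0.006 0 0 0 0 0 -1;0.006 0 0 0 0 0 0;0.006 0 0 0 0 0 1;0.006 0 0 0 0 0 1;0.006 0 -0.08 0 0 0 1;0.006 0 -0.16 0 0 0 1;0.006 0 -0.24 0 0 0 1;0.006 0 -0.3 0 0 0 1;0.006 0 -0.3 0 0 0 1;0.006 0 -0.3 0 0 0 1' >/dev/null;  python3 - <<'E'
from m import *
ms(); c=cap('wrist','w15.png')
h=cv2.cvtColor(c['frame'],cv2.COLOR_BGR2HSV)
m=cv2.inRange(h,(3,170,60),(14,255,255))
n,l,s,ce=cv2.connectedComponentsWithStats(m)
for i in range(1,n):
    if s[i,4]>120:
        P=onz(c,*ce[i],.085); d=P[:2]-o; print(s[i],ce[i].round(1),'m-frame of orange',d@X,d@Y,proj(c,[*(o-.122*X+(-.086 if d@Y<0 else .084)*Y),.085]))
m=cv2.inRange(h,(0,170,60),(3,255,255))|cv2.inRange(h,(174,170,60),(180,255,255)); n,l,s,ce=cv2.connectedComponentsWithStats(m)
for i in range(1,n):
    if s[i,4]>120: print('red',s[i],ce[i].round(1))
print('plunger pred top',proj(c,[*(o-.0057*Y),.140]),'grip',proj(c,[*(o-.0057*Y),.106]))
mrel(.003,-.0055,.25)
E
```

```text
mx -0.1190 my 0.0841 z 0.2538 F mx -0.4 my -0.6 z 0.1 fl_z 0.2015
[ 508   24  118  124 9348] [573.7  83.3] m-frame of orange -0.21879126695806772 0.25758710185059386 (np.float64(318.32341099303727), np.float64(221.661972486747))
[ 70 207  44  36 785] [ 98.  221.5] m-frame of orange -0.12209335836649285 -0.0816362225563228 (np.float64(92.19037238810648), np.float64(221.6568578401511))
[310 206  18  26 388] [318.8 217.9] m-frame of orange -0.12487073829462957 0.08433248756905626 (np.float64(318.32341099303727), np.float64(221.661972486747))
red [ 188  341   42   77 1575] [211.  372.5]
plunger pred top (np.float64(191.84699667213317), np.float64(407.54533054311366)) grip (np.float64(205.05472972250246), np.float64(377.8148299581206))
q6 pred 0.9102811848241998
rel [-0.2454 -0.1789  0.0055] [-0.     -0.0001 -0.0005]
```

```bash
python3 -m handwheel '-0.243 -0.178 0 0 0 0 1;-0.243 -0.178 0 0 0 0 1;-0.243 -0.178 0 0 0 0 1;-0.243 -0.178 0 0 0 0 1;-0.243 -0.178 0 0 0 0 1;-0.243 -0.178 0 0 0 0 1' 60 >/dev/null;  python3 - <<'E'
from m import *
ms(); c=cap('wrist','w16.png')
h=cv2.cvtColor(c['frame'],cv2.COLOR_BGR2HSV)
m=cv2.inRange(h,(0,170,60),(3,255,255))|cv2.inRange(h,(174,170,60),(180,255,255)); n,l,s,ce=cv2.connectedComponentsWithStats(m)
for i in range(1,n):
    if s[i,4]>120: print('red',s[i],ce[i].round(1))
for mx in (-.004,0):
  A=o+mx*X-.0057*Y
  print('pred',mx,'bottom rear',proj(c,[*(A-.011*X),.064]),'top front',proj(c,[*(A+.011*X),.140]))
mrel(.002,-.0055,.1105)
E
```

```text
mx 0.0008 my -0.0044 z 0.2523 F mx -0.3 my 0.7 z -0.7 fl_z 0.2
red [301 209  33  40 866] [316.6 224.3]
red [  73  295   29   89 2147] [ 87.1 339.9]
pred -0.004 bottom rear (np.float64(316.80800081557084), np.float64(200.85391787306963)) top front (np.float64(316.27819053610494), np.float64(258.76223359687054))
pred 0 bottom rear (np.float64(316.8137066134765), np.float64(205.83736337378963)) top front (np.float64(316.28792275662846), np.float64(264.81354883876037))
q6 pred 0.911667624947043
rel [-0.0027 -0.0027  0.2848] [ 0.0001 -0.0007 -0.0001]
```

```bash
python3 -m handwheel '0 -0.001 0.08 0 0 0 1;0 -0.001 0.16 0 0 0 1;0 -0.001 0.22 0 0 0 1;0 -0.001 0.26 0 0 0 1;0 -0.001 0.285 0 0 0 1;0 -0.001 0.285 0 0 0 1;0 -0.001 0.285 0 0 0 -1;0 -0.001 0.285 0 0 0 -1;0 -0.001 0.285 0 0 0 -1;0 -0.001 0.285 0 0 0 -1' 60 >/dev/null; python3 -m handwheel '0 0 0 0 0 0 -1;0 0 0 0 0 0 -1;0 0 0 0 0 0 -1;0 0 0 0 0 0 -1'; python3 -c "
from m import *
ms()"
```

```text
t: 31.9
ee_pos: [0.6526, 0.0749, 0.1115]
tool_rot: [0.001, -0.049, 0.999, -0.0]
ft_force: [-1.0, -0.5, 6.1]
gripper_width: 0.0216
finger_force: 59.3
mx 0.0024 my -0.0057 z 0.1115 F mx -1.0 my -0.4 z 6.1 fl_z 0.0592
```

```bash
python3 -m handwheel '0 0 -0.04 0 0 0 -1;0 0 -0.08 0 0 0 -1;0 0 -0.14 0 0 0 -1;0 0 -0.2 0 0 0 -1;0 0 -0.26 0 0 0 -1;0 0 -0.26 0 0 0 -1;0 0 -0.26 0 0 0 -1' >/dev/null; python3 -c "
from m import *
st(); rel((.4057,.3381,.235),np.radians(102.3))"
```

```text
t 32.6 p [0.6522 0.075  0.2405] yaw_y 95.6 F [-0.2  0.  -3.6] w 0.0214 ff 58.9
q6 pred 27.506960181883883
rel [0.4393 0.5717 0.0111] [ 0.      0.0001 -0.0559]
```

```bash
python3 -m handwheel '0.439 0.572 0.01 0 0 -0.056 -1;0.439 0.572 0.01 0 0 -0.056 -1;0.439 0.572 0.01 0 0 -0.056 -1;0.439 0.572 0.01 0 0 -0.056 -1;0.439 0.572 0.01 0 0 -0.056 -1;0.439 0.572 0.01 0 0 -0.056 -1;0.439 0.572 0.01 0 0 -0.056 -1;0.439 0.572 0.01 0 0 -0.056 -1;0.439 0.572 0.01 0 0 -0.056 -1;0.439 0.572 0.01 0 0 -0.056 -1' >/dev/null;python3 -m handwheel '0 0 0 0 0 0 -1;0 0 0 0 0 0 -1;0 0 0 0 0 0 -1' >/dev/null; python3 -c "
from m import *
st(); rel((.4057,.3381,.14),np.radians(102.3)); rel((.4057,.3381,.097),np.radians(102.3));c=cap('wrist','w17.png')
f=c['frame'];
for v in range(150,260,8): print(v,[f[v,u].tolist() for u in range(270,380,12)]) if 0 else None
p=(.405,.3385)
print(proj(c,[*p,.045]))"
```

```text
t 33.9 p [0.4065 0.3375 0.2356] yaw_y 102.2 F [-0.4  0.4 -2.1] w 0.0213 ff 59.5
q6 pred 27.506960181883883
rel [0.0012 0.0014 0.1913] [-0.0001 -0.0001 -0.0006]
q6 pred 27.506960181883883
rel [0.0012 0.0015 0.2773] [-0.0001 -0.0001 -0.0006]
(np.float64(320.06330242557624), np.float64(217.6610721725643))
```

```bash
python3 -m handwheel '0.001 0.001 0.08 0 0 0 -1;0.001 0.001 0.16 0 0 0 -1;0.001 0.001 0.2 0 0 0 -1;0.001 0.001 0.22 0 0 0 -1;0.001 0.001 0.235 0 0 0 -1;0.001 0.001 0.235 0 0 0 -1;0.001 0.001 0.235 0 0 0 -1' >/dev/null; python3 -c "
from m import *
st()"
```

```text
t 34.65 p [0.4059 0.339  0.1192] yaw_y 102.3 F [-0.4 -1.  -1.4] w 0.0215 ff 59.4
```

```bash
python3 -m handwheel '0 -0.001 0.02 0 0 0 -1;0 -0.001 0.035 0 0 0 -1;0 -0.001 0.043 0 0 0 -1;0 -0.001 0.046 0 0 0 -1;0 -0.001 0.046 0 0 0 -1' >/dev/null; python3 -c "
from m import *
st()"
```

```text
t 35.15 p [0.4056 0.3382 0.0983] yaw_y 102.3 F [-11.5  -7.5  41.5] w 0.0216 ff 65.5
```

```bash
python3 -m handwheel '0 0 -0.004 0 0 0 -1;0 0 -0.004 0 0 0 -1;0 0 -0.004 0 0 0 0;0 0 -0.004 0 0 0 1;0 0 -0.004 0 0 0 1;0 0 -0.1 0 0 0 1;0 0 -0.2 0 0 0 1;0 0 -0.3 0 0 0 1;0 0 -0.4 0 0 0 1;0 0 -0.4 0 0 0 1' >/dev/null; python3 -m handwheel '0 0 0 0 0 0 1;0 0 0 0 0 0 1' >/dev/null
python3 - <<'E'
from h import *
st(); c=cap('wrist','w18.png')
h=cv2.cvtColor(c['frame'],cv2.COLOR_BGR2HSV); p=(.4045,.3375)
m=cv2.inRange(h,(0,170,60),(3,255,255))|cv2.inRange(h,(174,170,60),(180,255,255)); n,l,s,ce=cv2.connectedComponentsWithStats(m)
for i in range(1,n):
    if s[i,4]>80: print('red',s[i],ce[i].round(1))
e=np.array([np.cos(np.radians(12.3)),np.sin(np.radians(12.3))])*.011
print('pred',proj(c,[*(p-e),.051]),proj(c,[*(p+e),.127]))
S,D=cap('scene','s18.png'),cap('side','d18.png')
q=[]
for c,b in ((S,(385,135,430,190)),(D,(225,360,280,425))):
    h=cv2.cvtColor(c['frame'],cv2.COLOR_BGR2HSV)[b[1]:b[3],b[0]:b[2]]
    m=cv2.inRange(h,(0,150,80),(6,255,255))|cv2.inRange(h,(173,150,80),(180,255,255)); v,u=np.nonzero(m); q.append((u.mean()+b[0],v.mean()+b[1]));print(len(u),q[-1],v.min()+b[1],v.max()+b[1])
print('was scene 404.2 166.2 side 249.2 396.3', two(S,q[0],D,q[1]), two(S,(404.2,166.2),D,(249.2,396.3)))
E
```

```text
t 36.35 p [0.4048 0.3378 0.294 ] yaw_y 102.3 F [-0.   0.1 -0.9] w 0.0856 ff 0.0
red [306 195  27  28 512] [319.  206.1]
pred (np.float64(318.467355852053), np.float64(194.335606418152)) (np.float64(318.2750441076508), np.float64(240.44585737942384))
138 (np.float64(404.02173913043475), np.float64(166.2463768115942)) 156 176
331 (np.float64(249.31722054380666), np.float64(396.5347432024169)) 378 410
was scene 404.2 166.2 side 249.2 396.3 (array([0.40274405, 0.33976823, 0.08195253]), np.float64(0.0002923781131051071)) (array([0.40315417, 0.33986373, 0.08238103]), np.float64(0.0006359628748539887))
```

```bash
python3 -c "
from h import *
rel((.54,.38,.25),np.radians(90))"
```

```text
q6 pred 35.13419305691562
rel [-0.2825  0.0249  0.087 ] [-0.0005 -0.0011  0.1026]
```

```bash
python3 -m handwheel '-0.282 0.025 0.03 0 0 0.103 1;-0.282 0.025 0.087 0 0 0.103 1;-0.282 0.025 0.087 0 0 0.103 1;-0.282 0.025 0.087 0 0 0.103 1;-0.282 0.025 0.087 0 0 0.103 1;-0.282 0.025 0.087 0 0 0.103 1' >/dev/null
python3 - <<'E'
from h import *
st(); c=cap('wrist','w19.png'); print('axis at .09/.045',proj(c,(.551,.38,.09)),proj(c,(.551,.38,.045)))
h=cv2.cvtColor(c['frame'],cv2.COLOR_BGR2HSV)
m=cv2.inRange(h,(20,120,60),(35,255,255)); cnt=max(cv2.findContours(m,0,2)[0],key=cv2.contourArea); r=cv2.minAreaRect(cnt); bp=cv2.boxPoints(r); print('yellow',r,[onz(c,*b,.045).round(4)[:2].tolist() for b in bp])
k=cv2.inRange(c['frame'],(0,0,0),(75,75,75))[150:350,200:440]
n,l,s,ce=cv2.connectedComponentsWithStats(k)
for i in range(1,n):
    if s[i,4]>60: print(s[i]+[200,150,0,0,0],ce[i]+[200,150])
g=cv2.cvtColor(c['frame'],cv2.COLOR_BGR2GRAY)
for v in range(170,300,5): print(v,' '.join('%3d'%x for x in g[v,255:385:4]))
E
```

```text
t 37.1 p [0.5396 0.3803 0.2521] yaw_y 90.0 F [ 0.3  0.3 -0.4] w 0.0855 ff 0.0
axis at .09/.045 (np.float64(318.10097550044156), np.float64(243.00009883043865)) (np.float64(318.21266808721884), np.float64(227.64299306125923))
yellow ((319.84228515625, 223.9114990234375), (106.47483825683594, 117.08722686767578), 15.255118370056152) [[0.5863, 0.3226], [0.4889, 0.3522], [0.5115, 0.4365], [0.6132, 0.4139]]
[ 303  202   32   71 1281] [318.3871975  231.36924278]
[297 279  18  47 357] [305.03641457 301.69467787]
[435 314   5  36 127] [437.59055118 334.32283465]
[200 316   4  34  83] [200.92771084 336.38554217]
170  70  68  69  68  68  68  78 110 113 114 139 208 211 209 207 201 199 181 153 100  85  80  81  93  93 135 137 147 145 145 146 146 148
175  74  70  69  68  69  69  91 114 114 113 112 112 113 113 112 119 213 218 152 115 121 115 152 124  91  84  80  82  89 121 143 143 143
180  78  78  77  78  78  77 102 113 113 113 113 112 113 112 112 113 116 123 117 113 114 115 112 112 112 133 187 165 128  96  83 121 146
185  83  82  84  83  82  83 107 112 113 113 113 113 113 112 114 113 113 113 112 1
[... 2346 characters left out ...]
 149 147 149 149 150
275 150 151 150 151 151 151 152 152 161 177 194 206 211 211 220 185 209 214 214 214 153 155 156 164 215 209 153 153 152 154 152 152 147
280 140 141 140 142 141 141 140 142 141 142 132  34  54 101 172 192 206 212 213 213 209 165 161 201 214 190 145 144 144 144 144 144 144
285 142 144 145 146 145 147 147 147 147 148 132  30  34 116 148 149 149 151 156 172 193 207 212 213 211 162 150 150 151 149 150 149 150
290 140 139 139 139 140 140 140 141 141 141 123  33  30 122 144 144 144 143 145 144 144 144 144 148 159 146 146 145 145 146 147 147 146
295 139 136 136 136 137 137 137 135 134 134 133  46  38  73 135 136 136 136 136 136 137 137 137 137 138 138 138 139 139 138 139 139 138
```

```bash
python3 -c "
from h import *
rel((.5505,.381,.078),np.radians(75.5))"
```

```text
q6 pred 49.187034531782416
rel [-0.0214  0.0009  0.3499] [0.0003 0.0003 0.1207]
```

```bash
python3 -m handwheel '-0.021 0.001 0.08 0 0 0.121 1;-0.021 0.001 0.16 0 0 0.121 1;-0.021 0.001 0.23 0 0 0.121 1;-0.021 0.001 0.29 0 0 0.121 1;-0.021 0.001 0.33 0 0 0.121 1;-0.021 0.001 0.35 0 0 0.121 1;-0.021 0.001 0.35 0 0 0.121 1' 50 ; python3 -m handwheel '0 0 0 0 0 0 -1;0 0 0 0 0 0 -1;0 0 0 0 0 0 -1;0 0 0 0 0 0 -1;0 0 0 0 0 0 -1;0 0 0 0 0 0 -1;0 0 0 0 0 0 -1' 50; python3 -c "
from h import *
st(); print(robot.get_obs()['moment'])"
```

```text
t: 37.85
ee_pos: [0.5501, 0.3808, 0.0771]
tool_rot: [-0.0, 0.127, 0.992, -0.0]
ft_force: [0.6, 0.0, 0.4]
gripper_width: 0.0856
finger_force: 0.0
t: 38.55
ee_pos: [0.5511, 0.3811, 0.0772]
tool_rot: [0.0, 0.127, 0.992, 0.0]
ft_force: [-1.5, -0.3, 5.0]
gripper_width: 0.0115
finger_force: 49.3
t 38.55 p [0.5511 0.3811 0.0772] yaw_y 75.4 F [-1.5 -0.3  5. ] w 0.0115 ff 49.3
[ 0.02825541  0.16220419 -0.00715294]
```

```bash
python3 -m handwheel '0 0 0 0 0 0.07 -1;0 0 0 0 0 0.14 -1;0 0 0 0 0 0.21 -1;0 0 0 0 0 0.28 -1;0 0 0 0 0 0.35 -1;0 0 0 0 0 0.42 -1;0 0 0 0 0 0.49 -1;0 0 0 0 0 0.54 -1;0 0 0 0 0 0.56 -1;0 0 0 0 0 0.56 -1' >/dev/null; python3 -c "
from h import *
st(); print(robot.get_obs()['moment'])"
```

```text
t 39.55 p [0.5519 0.3817 0.0772] yaw_y 8.2 F [3.7 3.3 1.6] w 0.0114 ff 48.9
[ 0.76065018 -0.63023377  0.15998652]
```

```bash
python3 -m handwheel '0 0 0 0 0 0.02 -1;0 0 0 0 0 0.035 -1;0 0 0 0 0 0.035 -1;0 0 0 0 0 0.035 -1;0 0 0 0 0 0.035 -1;0 0 0 0 0 0.035 -1' >/dev/null; python3 -c "
from h import *
st(); print(robot.get_obs()['moment'])"
```

```text
t 40.15 p [0.5519 0.3817 0.0773] yaw_y 4.2 F [4.4 4.5 1.1] w 0.0115 ff 53.8
[ 0.73670091 -0.67926768  0.9983278 ]
```

```bash
python3 -m handwheel '0 0 0 0 0 -0.07 -1;0 0 0 0 0 -0.14 -1;0 0 0 0 0 -0.21 -1;0 0 0 0 0 -0.28 -1;0 0 0 0 0 -0.35 -1;0 0 0 0 0 -0.42 -1;0 0 0 0 0 -0.49 -1;0 0 0 0 0 -0.56 -1;0 0 0 0 0 -0.59 -1;0 0 0 0 0 -0.59 -1' >/dev/null; python3 -m handwheel '0 0 0 0 0 0 0;0 0 0 0 0 0 1;0 0 0 0 0 0 1;0 0 0 0 0 0 1;0 0 -0.1 0 0 0 1;0 0 -0.2 0 0 0 1;0 0 -0.3 0 0 0 1;0 0 -0.38 0 0 0 1;0 0 -0.38 0 0 0 1;0 0 -0.38 0 0 0 1' >/dev/null
python3 - <<'E'
from h import *
st(); S,D=cap('scene','s20.png'),cap('side','d20.png')
for c,a,b in ((S,'s0',(430,178,462,205)),):
    i=cv2.imread('pics/scene0.png'); print('key region diff',np.abs(i[178:205,430:462].astype(int)-S['frame'][178:205,430:462]).mean())
i=cv2.imread('pics/side0.png'); 
for n,b in (('key',(150,335,215,405)),('plunger',(220,365,285,435)),('spray',(140,225,195,305)),('glue',(355,135,385,185)),('driver',(275,165,335,215))):
    x0,y0,x1,y1=b; print(n,np.abs(i[y0:y1,x0:x1].astype(int)-D['frame'][y0:y1,x0:x1]).mean().round(2))
h=cv2.cvtColor(D['frame'],cv2.COLOR_BGR2HSV)
o=np.array([.6497,.0803]);th=np.radians(5.65);Y=np.array([-np.sin(th),np.cos(th)]);X=np.array([Y[1],-Y[0]])
m=cv2.inRange(h,(5,170,80),(16,255,255)); n,l,s,ce=cv2.connectedComponentsWithStats(m)
for k in range(1,n):
    if s[k,4]>60: P=onz(D,*ce[k],.085)[:2]-o; print(ce[k].round(1),s[k,4],'m',P@X,P@Y)
E
```

```text
t 42.15 p [0.5513 0.3811 0.2675] yaw_y 74.8 F [ 0.5  0.  -1.4] w 0.0851 ff 0.0
key region diff 10.279320987654321
key 11.92
plunger 24.35
spray 56.64
glue 63.67
driver 5.85
```

```bash
python3 -c "
from h import *
rel((.30,-.05,.33))"
```

```text
rel [ 0.258  -0.9623 -0.1275] [0. 0. 0.]
```

```bash
python3 -m handwheel '0.2 -0.5 -0.13 0 0 0 1;0.258 -0.96 -0.13 0 0 0 1;0.258 -0.96 -0.13 0 0 0 1;0.258 -0.96 -0.13 0 0 0 1;0.258 -0.96 -0.13 0 0 0 1;0.258 -0.96 -0.13 0 0 0 1;0.258 -0.96 -0.13 0 0 0 1;0.258 -0.96 -0.13 0 0 0 1;0.258 -0.96 -0.13 0 0 0 1;0.258 -0.96 -0.13 0 0 0 1' >/dev/null; python3 -m handwheel '0 0 0 0 0 0 1;0 0 0 0 0 0 1;0 0 0 0 0 0 1' >/dev/null
python3 - <<'E'
from m import *
st(); S,D=cap('scene','s21.png'),cap('side','d21.png')
for nm,c,f,bs in (('scene',S,'scene0',(('key',(425,178,468,222)),('plunger',(382,148,425,198)),('spray',(445,215,485,275)),('glue',(245,330,278,370)),('driver',(315,310,365,375)))),('side',D,'side0',(('key',(150,335,220,410)),('plunger',(220,365,285,440)),('spray',(140,225,195,305)),('glue',(355,135,385,185)),('driver',(275,165,335,215))))):
    i=cv2.imread(f'pics/{f}.png')
    for n,(x0,y0,x1,y1) in bs: print(nm,n,np.abs(i[y0:y1,x0:x1].astype(int)-c['frame'][y0:y1,x0:x1]).mean().round(2))
    h=cv2.cvtColor(c['frame'],cv2.COLOR_BGR2HSV)
    m=cv2.inRange(h,(7,185,140),(17,255,255)); n,l,s,ce=cv2.connectedComponentsWithStats(m)
    for y in (-.086,.084): 
        u,v=map(int,proj(c,[*(o-.122*X+y*Y),.09])); w=h[v-12:v+13,u-12:u+13]; k=cv2.inRange(w,(5,150,100),(14,255,255)); vv,uu=np.nonzero(k)
        if len(uu): P=onz(c,uu.mean()+u-12,vv.mean()+v-12,.088)[:2]-o; print(' clip tab',len(uu),P@X,P@Y)
E
```

```text
t 43.55 p [ 0.3023 -0.0455  0.3307] yaw_y 74.9 F [ 0.2 -0.5 -0. ] w 0.0855 ff 0.0
scene key 2.19
scene plunger 2.37
scene spray 2.33
scene glue 2.69
scene driver 2.39
 clip tab 77 -0.11957047235373995 -0.08561643627671012
 clip tab 74 -0.12000310267423143 0.08430586488750068
side key 2.19
side plunger 3.16
side spray 2.28
side glue 2.38
side driver 2.23
 clip tab 140 -0.12268168054595385 -0.08327592316480215
 clip tab 144 -0.12254295523094881 0.08644690045944055
```

Everything matches: the clips are on, the plunger is in its stand, the key is at rest and the bystanders haven't moved. Handing in.

```bash
python3 -c "
from bench import robot
print(robot.hand_in())"
```

```text
the job is handed in; nothing more can be done
None
```

Handed in, with no verdict returned: plunger locked in the socket, both clips present snapped onto shafts 0 and 2, plunger back in its stand, then the key turned to its stop and back at rest; I viewed 17 pictures, over the limit of 14, and setting the plunger in its stand briefly read 41.5 N at the wrist.

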